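Load the jaw models into the holding fixture and lock it

ROBOT

A 6-joint arm with a two-finger parallel gripper is mounted at the origin on the work surface. World frame = base frame: x ahead of the robot, y to its left, z up, the work surface at z = 0. Lengths are in m, angles in degrees, forces in N, time in s.
With the tool pointing down it reaches from about 0.3 to 0.875 m from the base axis. Payload 4.2 kg.
Tool frame: the origin (TCP) lies at the very end of the fingers, on their centre line; the grasp point (between the pads) lies 19 mm behind it (manip.grasp_offset is the z of the grasp point in the tool frame, in m); z points along the fingers, y is the direction in which the jaws open and shut (so a half turn about z gives the same grasp; the last joint's range is limited). The gripper opens to 85 mm and grips with 20 to 120 N. Pads are 22 mm wide; open, the fingers measure 114 mm over their backs; the gripper's body (76 mm by 85 mm) begins 54 mm behind the grasp point. The pads swing forward as they close: fully open they stand 13 mm farther back than shut.
Start: joints at [63.484, 18.312, 89.639, -0, 72.044, -1.146], TCP at [0.246, 0.52, 0.231] pointing down, gripper open.
Joint ranges: [-177.97, 177.97], [-48.28, 115.42], [12.27, 149.76], [-77.06, 257.06], [2.81, 150.46], [-146.56, 146.56]. Speed limits (degrees/s): [147.25, 147.25, 180, 180, 180, 180].

INTERFACE

Orientations are given as a 3x3 rotation matrix whose columns are the frame's x, y, z axes.
In Python, from cell import manip gives the robot as it stands.
- The arm moves only by the tool move_arm, never from a script. Its argument "increments" is a list of rows, each a list of 3 entries, a list of its own where there are three numbers: the shift along the world's x, y, z in mm, then the turn about the world's z in rad, then the closure, from 0 (fully open) to 1 (shut). A call has 1 to 20 rows; each row shifts and turns the commanded pose from where the row before left it; what a row does not reach is not made up. A row lasts 1/10 s, in which the tool goes at most 50 mm and 8.59 degrees, less where a joint would pass 70% of its speed; a pose out of reach is approached as far as the arm can. A call is refused whole if a number of a shift passes 50 or a number of a turn 0.15, either way. A call with a gripper value outside its range is refused whole. The fingers move at their own pace and stop on an object; "grip_force" is the grip in N (left out, the last holds). Time passes only in rows, so rows that do not move let the fingers close. It gives the time, the measured TCP pose, the force and the opening at its end, in the units of the state.
- manip.state(): the state, without advancing time (a new reading comes with each control period).
- manip.capture(name): name is "side" or "top" or "wrist"; returns the picture (480x640x3 uint8, red, green, blue); there is no depth.
- manip.calibration(name): a dict with "fov_y" (degrees; the focal length in pixels is half the picture's height over the tangent of half this angle, whatever the lens; pixels are square), "cx", "cy" (the principal point, pixels), "dist" ([k1, k2, p1, p2, k3] as OpenCV has them; the pictures are not rectified), "extrinsics" (4x4, takes a point from camera to world coordinates); the wrist camera has in their place "T_tool_cam" (4x4, takes a point from camera to tool coordinates, whose origin is the TCP and whose axes are the flange's). Camera axes: x right, y down, z forward; pixel columns grow to the right and rows downward; lengths in m; the calibration is good to about 2 mm. A picture is of the moment at which its call begins: read the wrist's pose just before it. calibration takes no time and is no camera call.
- manip.sign_off(): hands the job in, once; it reports no verdict.
The state is a dict: "time_s": time; "joints": joint angles; "dq": joint speeds; "tau": joint torques, N m; "ee_pos": TCP position; "ee_rot": TCP orientation; "wrist_force": force on the tool from outside, world axes, zero at the start; "ft_torque": the same for the moment, N m; "gripper_width": opening from 0.0 (shut) to 1.0 (fully open).
Only numpy, scipy, OpenCV 4.12 (cv2) and the standard library are available. Lean on these libraries where they do the work, as an engineer would, in place of code of your own. Each camera call takes 0.05 s, during which the arm holds its last target.

TASK

Pull the fixture's locking knob fully out, take the two toothless blanks off their studs and lay each flat near the middle of a round black pad of its own, and put every toothed jaw model on the table onto a seat of its own, turned so that all three studs come through its holes and the plate lies flat on the base. When all of them are on, push the knob fully home so that the bar locks them down; leave the other things on the table where they are.

Things in the scene. Friction and masses are not known exactly. Their poses are not given: they have to be found in the camera images.
- model0: toothed jaw model, 0.2-0.3 kg: 104 x 72 x 10 mm aluminium plate (x, y, z), three 12 mm through holes at (36, 0), (-34, 24), (-34, -24) mm; on its middle a flat-sided block 54 (x) by 30 mm (y), cream below, pink above, 10 to 36 mm above the underside, to grip across y; teeth on top to 48 mm, broad at the two-hole end, narrow and tall at the one-hole end (+x). Origin: centre of underside, z up. May be absent
- model1: toothed jaw model, 0.2-0.3 kg: 104 x 72 x 10 mm aluminium plate (x, y, z), three 12 mm through holes at (36, 0), (-34, 24), (-34, -24) mm; on its middle a flat-sided block 54 (x) by 30 mm (y), cream below, pink above, 10 to 36 mm above the underside, to grip across y; teeth on top to 48 mm, broad at the two-hole end, narrow and tall at the one-hole end (+x). Origin: centre of underside, z up. May be absent
- model2: toothed jaw model, 0.2-0.3 kg: 104 x 72 x 10 mm aluminium plate (x, y, z), three 12 mm through holes at (36, 0), (-34, 24), (-34, -24) mm; on its middle a flat-sided block 54 (x) by 30 mm (y), cream below, pink above, 10 to 36 mm above the underside, to grip across y; teeth on top to 48 mm, broad at the two-hole end, narrow and tall at the one-hole end (+x). Origin: centre of underside, z up. May be absent
- blank0: toothless blank, 0.2-0.3 kg: 104 x 72 x 10 mm aluminium plate (x, y, z), three 12 mm through holes at (36, 0), (-34, 24), (-34, -24) mm; on its middle a bare cream block 54 (x) by 30 mm (y), 10 to 40 mm above the underside. Starts on seat 0 under the locking bar. Origin: centre of underside, z up
- blank1: toothless blank, 0.2-0.3 kg: 104 x 72 x 10 mm aluminium plate (x, y, z), three 12 mm through holes at (36, 0), (-34, 24), (-34, -24) mm; on its middle a bare cream block 54 (x) by 30 mm (y), 10 to 40 mm above the underside. Starts on seat 2 under the locking bar. Origin: centre of underside, z up
- fixture: white fixture fixed to the table, base 153 (x) x 270 (y) x 20 mm; three seats 84 mm apart in y, each with three upright round-topped steel studs, 9 mm thick, 24 mm tall, in the plates' hole pattern (single stud at +x: plates fit one way round only). Locking bar across its -x edge, knob pointing to -x, about to the robot. Origin: on the table, 10 mm to the -x side of the middle seat's centre; z up
- seat0 (a point): centre of seat 0 (local y -84 mm) on the base's top face, 20 mm above the table, axes as the fixture's. A model fully down on the studs has its origin here and its axes along these
- seat0_nose (a point): foot of the single stud of seat 0, 36 mm along +x from the seat's centre
- seat1 (a point): centre of seat 1 (local y 0 mm) on the base's top face, 20 mm above the table, axes as the fixture's. A model fully down on the studs has its origin here and its axes along these
- seat1_nose (a point): foot of the single stud of seat 1, 36 mm along +x from the seat's centre
- seat2 (a point): centre of seat 2 (local y 84 mm) on the base's top face, 20 mm above the table, axes as the fixture's. A model fully down on the studs has its origin here and its axes along these
- seat2_nose (a point): foot of the single stud of seat 2, 36 mm along +x from the seat's centre
- model0_nose (a point): centre of model0's single hole on its underside, 36 mm along +x from its origin
- model1_nose (a point): centre of model1's single hole on its underside, 36 mm along +x from its origin
- model2_nose (a point): centre of model2's single hole on its underside, 36 mm along +x from its origin
- lock (a joint): locking bar's slide, m: 0 = home (bar 20 mm wide, 8 thick, covers the plates' near ends by 10 mm, 4.5 mm above them: no plate can be lifted off or put on); 0.035 = fully out along the fixture's -x, bar 25 mm clear of the plates. A sprung detent pushes it to the nearer end; about 7 N are needed to pass it
- knob (a point): centre of the locking bar's black knob, a block 22 (fixture x) by 26 (y) by 32 mm high, centre 40 mm above the table; it moves with the bar, stays 17 mm or more off the base; a 12 mm round stem joins it to the bar on its +x side
- pad0: one of two alike: a flat round black rubber pad, 130 mm across, 6 mm high, fixed to the table. Origin: centre of its underside
- pad1: one of two alike: a flat round black rubber pad, 130 mm across, 6 mm high, fixed to the table. Origin: centre of its underside
- beaker: bystander: a clear cup 68 mm across, 70 mm high, standing between the fixture and the robot. Origin: centre of its underside
- spatula: bystander: a 170 mm spatula lying near the left side of the robot
- brush: bystander: a 160 mm brush lying near the right side of the robot
- mixbowl: bystander: a green bowl 110 mm across, 50 mm high, at the left
Not all that is in view belongs to the job. Leave any blue or purple look-alike of the model0 alone. What is shaped like the model2 but red is not meant.

How it is judged (in metres and radians):
On the way, in this order (a step that is already met when the one before it is completed fails the run):
1. the locking knob is pulled fully out (value of joint lock above 0.03 m), for 0.2 s.
2. with the knob out, each blank lies on a pad and every model is down on the studs of a seat (value of joint lock above 0.03 m and (horizontal distance between blank0 and pad0 below 0.035 m or horizontal distance between blank0 and pad1 below 0.035 m) and height (world z) of each of blank0, blank1 below 0.01 m and angle between each of blank0, blank1's own z axis and vertical below 0.06 rad and (horizontal distance between blank1 and pad0 below 0.035 m or horizontal distance between blank1 and pad1 below 0.035 m) and angle between each of model0, model1, model2's own z axis and vertical below 0.05 rad and ((horizontal distance between model0 and seat0 below 0.005 m and horizontal distance between model0_nose and seat0_nose below 0.006 m and z of model0 in the frame of seat0 below 0.003 m) or (horizontal distance between model0 and seat1 below 0.005 m and horizontal distance between model0_nose and seat1_nose below 0.006 m and z of model0 in the frame of seat1 below 0.003 m) or (horizontal distance between model0 and seat2 below 0.005 m and horizontal distance between model0_nose and seat2_nose below 0.006 m and z of model0 in the frame of seat2 below 0.003 m)) and ((horizontal distance between model1 and seat0 below 0.005 m and horizontal distance between model1_nose and seat0_nose below 0.006 m and z of model1 in the frame of seat0 below 0.003 m) or (horizontal distance between model1 and seat1 below 0.005 m and horizontal distance between model1_nose and seat1_nose below 0.006 m and z of model1 in the frame of seat1 below 0.003 m) or (horizontal distance between model1 and seat2 below 0.005 m and horizontal distance between model1_nose and seat2_nose below 0.006 m and z of model1 in the frame of seat2 below 0.003 m)) and ((horizontal distance between model2 and seat0 below 0.005 m and horizontal distance between model2_nose and seat0_nose below 0.006 m and z of model2 in the frame of seat0 below 0.003 m) or (horizontal distance between model2 and seat1 below 0.005 m and horizontal distance between model2_nose and seat1_nose below 0.006 m and z of model2 in the frame of seat1 below 0.003 m) or (horizontal distance between model2 and seat2 below 0.005 m and horizontal distance between model2_nose and seat2_nose below 0.006 m and z of model2 in the frame of seat2 below 0.003 m))), for 0.2 s.
At the end, for the whole second after the job is handed in: The knob is home (within 4 mm); every model present lies flat on a seat (centre within 5 mm, single hole within 6 mm of its stud, no more than 3 mm above the base); each blank lies flat on a pad, its centre within 35 mm of the pad's; all at rest (value of joint lock below 0.004 m and (horizontal distance between blank0 and pad0 below 0.035 m or horizontal distance between blank0 and pad1 below 0.035 m) and height (world z) of each of blank0, blank1 below 0.01 m and angle between each of blank0, blank1's own z axis and vertical below 0.06 rad and (horizontal distance between blank1 and pad0 below 0.035 m or horizontal distance between blank1 and pad1 below 0.035 m) and angle between each of model0, model1, model2's own z axis and vertical below 0.05 rad and ((horizontal distance between model0 and seat0 below 0.005 m and horizontal distance between model0_nose and seat0_nose below 0.006 m and z of model0 in the frame of seat0 below 0.003 m) or (horizontal distance between model0 and seat1 below 0.005 m and horizontal distance between model0_nose and seat1_nose below 0.006 m and z of model0 in the frame of seat1 below 0.003 m) or (horizontal distance between model0 and seat2 below 0.005 m and horizontal distance between model0_nose and seat2_nose below 0.006 m and z of model0 in the frame of seat2 below 0.003 m)) and ((horizontal distance between model1 and seat0 below 0.005 m and horizontal distance between model1_nose and seat0_nose below 0.006 m and z of model1 in the frame of seat0 below 0.003 m) or (horizontal distance between model1 and seat1 below 0.005 m and horizontal distance between model1_nose and seat1_nose below 0.006 m and z of model1 in the frame of seat1 below 0.003 m) or (horizontal distance between model1 and seat2 below 0.005 m and horizontal distance between model1_nose and seat2_nose below 0.006 m and z of model1 in the frame of seat2 below 0.003 m)) and ((horizontal distance between model2 and seat0 below 0.005 m and horizontal distance between model2_nose and seat0_nose below 0.006 m and z of model2 in the frame of seat0 below 0.003 m) or (horizontal distance between model2 and seat1 below 0.005 m and horizontal distance between model2_nose and seat1_nose below 0.006 m and z of model2 in the frame of seat1 below 0.003 m) or (horizontal distance between model2 and seat2 below 0.005 m and horizontal distance between model2_nose and seat2_nose below 0.006 m and z of model2 in the frame of seat2 below 0.003 m)) and linear speed of each of model0, model1, model2, blank0, blank1 below 0.02 m/s); the robot touches nothing.
It fails at once if a bystander is shifted by more than 50 mm (distance of any of beaker, spatula, brush, mixbowl from where it was at the start of the episode above 0.05 m).
It fails at once if the clear cup is tipped over (angle between beaker's own z axis and vertical above 0.6 rad).
Of model0, model1, model2 only 2 to 3 are there at a start; the rules pass over those that are not, and their reading is None.
At some moment in a run one of model0, model1, model2 may be knocked a few centimetres aside while the robot is not near it.
It also fails if it takes over 210 s, if anything falls off the work surface, if the arm or the gripper's body presses on something with over 40 N, if the wrist force passes 120 N, or if a joint passes its speed limit or range.

## Working session

There is one attempt and no reset: what is moved stays moved. The work goes in short steps, Python scripts to look and compute and a tool call to move; the robot and the scene stay as the last step left them, time stands still between calls to the robot, and variables do not carry over. Pictures are saved under pics/ and viewed, and the job is handed in when it is done.

Besides the shell and the picture viewer there is one more tool, called as a command line: name --argument value ..., lists and objects as JSON in quotes. move_arm: Moves the arm, as the interface text tells. Its arguments: {"type":"object","properties":{"increments":{"type":"array","items":{"type":"array"}},"grip_force":{"type":"number"}},"required":["increments"]}

```bash
ls; mkdir -p pics
python3 - <<'E'
from cell import manip
import cv2,json
s=manip.state(); print(s)
for n in ("top","side","wrist"):
    im=manip.capture(n); cv2.imwrite(f"pics/{n}0.png",im[:,:,::-1]); c=manip.calibration(n); print(n,c)
print(manip.grasp_offset)
E
```

```text
pics
{'time_s': 0.0, 'joints': array([ 6.34829349e+01,  1.83523900e+01,  8.97074353e+01,  8.91180559e-05,
        7.20441068e+01, -1.14622956e+00]), 'dq': array([ 0.08500405,  0.00882737,  0.10574403,  0.07988952,  0.01804452,
       -0.0435279 ]), 'tau': array([-2.24886004e-03, -4.15525639e+01, -2.34158349e+01, -1.88208146e-04,
        8.22012807e-03,  4.77585374e-06]), 'ee_pos': array([0.24615874, 0.51910902, 0.23046778]), 'ee_rot': array([[-9.03553289e-01,  4.28474965e-01, -8.11190926e-04],
       [ 4.28475731e-01,  9.03551833e-01, -1.62247033e-03],
       [ 3.77651293e-05, -1.81356403e-03, -9.99998355e-01]]), 'wrist_force': array([ 0.06033045, -0.1313664 ,  0.46210011]), 'ft_torque': array([-0.01070662, -0.05656713,  0.00705915]), 'gripper_width': 1.0006684201331344}
top {'fov_y': 43.15715059107656, 'cx': 324.1860972730842, 'cy': 250.3906627758516, 'dist': array([-0.06867398,  0.        ,  0.        ,  0.        ,  0.        ]), 'extrinsics': array([[ 2.26060674e-02, -9.93282783e-01,  1.13482506e-01,
         2.80170700e-01],
       [-9.99744134e-01, -2.23697375e-02,  3.35565545e
[... 462 characters left out ...]
73, -0.48348871,  0.72323553, -1.2668678 ],
       [ 0.00161235, -0.83184962, -0.55499875,  0.99045557],
       [ 0.        ,  0.        ,  0.        ,  1.        ]])}
wrist {'fov_y': 60.30915049720786, 'cx': 320.15871040344916, 'cy': 240.77615078640844, 'dist': array([-0.05656113,  0.        ,  0.        ,  0.        ,  0.        ]), 'T_tool_cam': array([[ 3.68759439e-04, -9.62701985e-01, -2.70563767e-01,
         6.74701887e-02],
       [ 9.99999896e-01,  2.82056469e-04,  3.59335174e-04,
         1.15865998e-04],
       [-2.69618425e-04, -2.70563871e-01,  9.62701989e-01,
        -1.41721287e-01],
       [ 0.00000000e+00,  0.00000000e+00,  0.00000000e+00,
         1.00000000e+00]])}
-0.0187
```

View pics/top0.png

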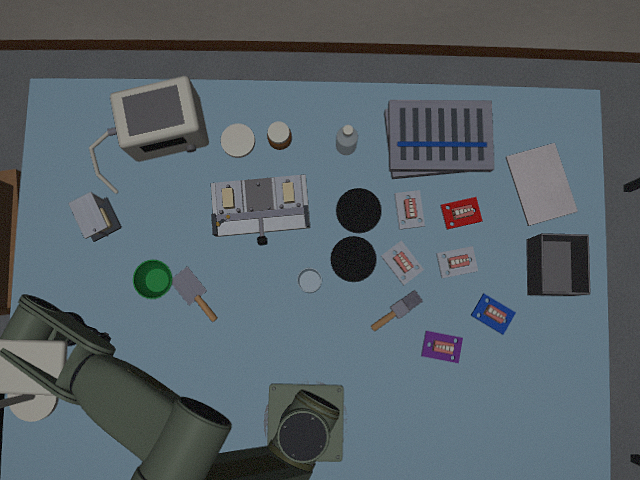

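View pics/side0.png

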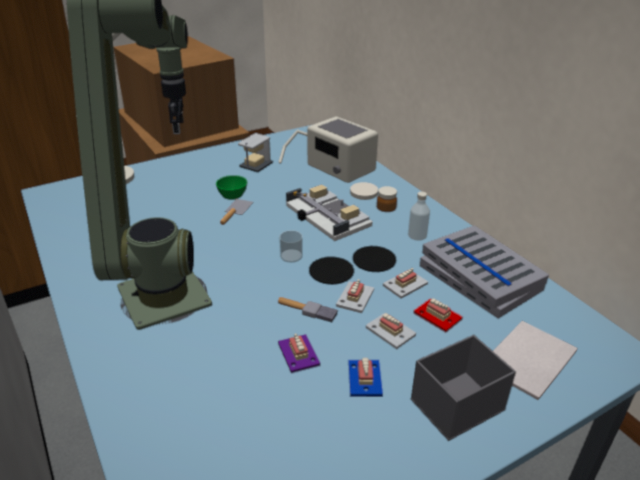

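View pics/wrist0.png

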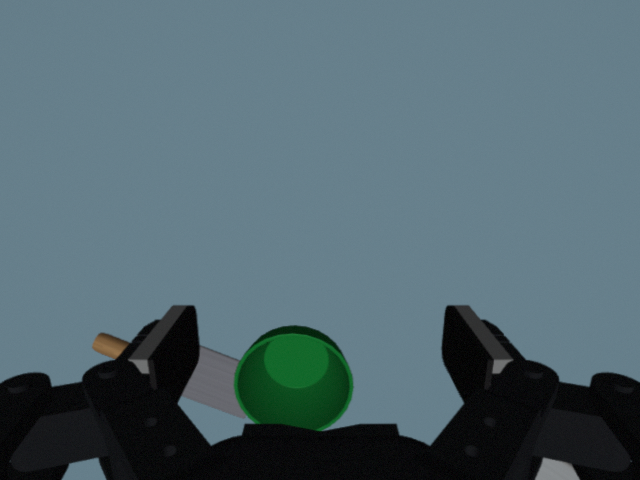

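The top view shows three white-plate toothed models, at about (409,209), (403,262) and (457,262). The red one at (462,212), blue at (493,313) and purple at (442,347) are look-alikes to leave alone. The blanks are on the outer seats at (228,194) and (289,191), the knob is at (262,240), and the pads are at (358,210) and (353,259). I'll enlarge these.

```bash
cat > h.py <<'E'
import numpy as np,cv2
from cell import manip
def K(c):
    f=240/np.tan(np.radians(c['fov_y']/2)); return np.array([[f,0,c['cx']],[0,f,c['cy']],[0,0,1.]])
def T(name,s=None):
    c=manip.calibration(name)
    if name=='wrist':
        s=s or manip.state(); M=np.eye(4); M[:3,:3]=s['ee_rot']; M[:3,3]=s['ee_pos']; return c,M@c['T_tool_cam']
    return c,c['extrinsics']
def px2w(name,uv,z,s=None,ct=None):
    c,E=ct or T(name,s); uv=np.array(uv,float).reshape(-1,1,2)
    n=cv2.undistortPoints(uv,K(c),np.array(c['dist'])).reshape(-1,2)
    d=np.c_[n,np.ones(len(n))]@E[:3,:3].T; o=E[:3,3]
    z=np.broadcast_to(z,len(d))
    return o+d*((z-o[2])/d[:,2])[:,None]
def w2px(name,P,s=None,ct=None):
    c,E=ct or T(name,s); W=np.linalg.inv(E)
    return cv2.projectPoints(np.array(P,float).reshape(-1,3),cv2.Rodrigues(W[:3,:3])[0],W[:3,3],K(c),np.array(c['dist']))[0].reshape(-1,2)
def save(im,n,box=None,k=1,grid=0):
    im=im[:,:,::-1].copy()
    if box: x0,y0,x1,y1=box; im=im[y0:y1,x0:x1]
    im=cv2.resize(im,None,fx=k,fy=k,interpolation=cv2.INTER_CUBIC)
    cv2.imwrite('pics/'+n+'.png',im)
E
python3 - <<'E'
import cv2
from h import *
im=cv2.imread('pics/top0.png')[:,:,::-1]
save(im,'topA',(200,165,320,255),6); save(im,'topB',(325,175,485,285),5)
E
```

```text
(no output)
```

View pics/topA.png

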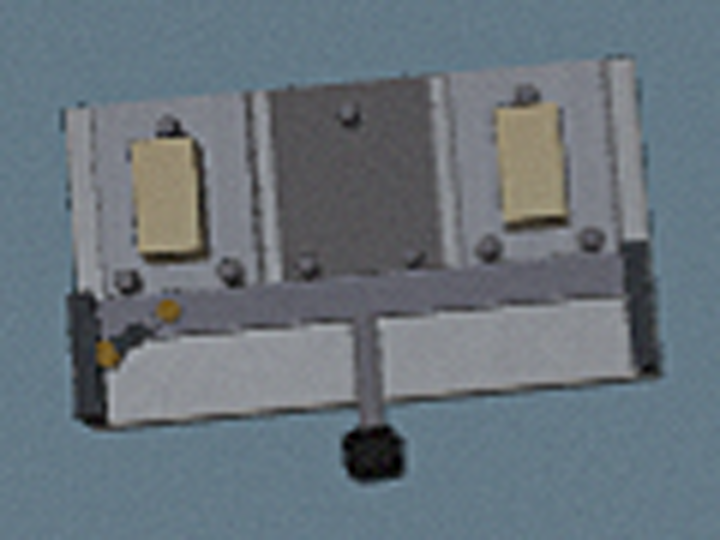

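View pics/topB.png

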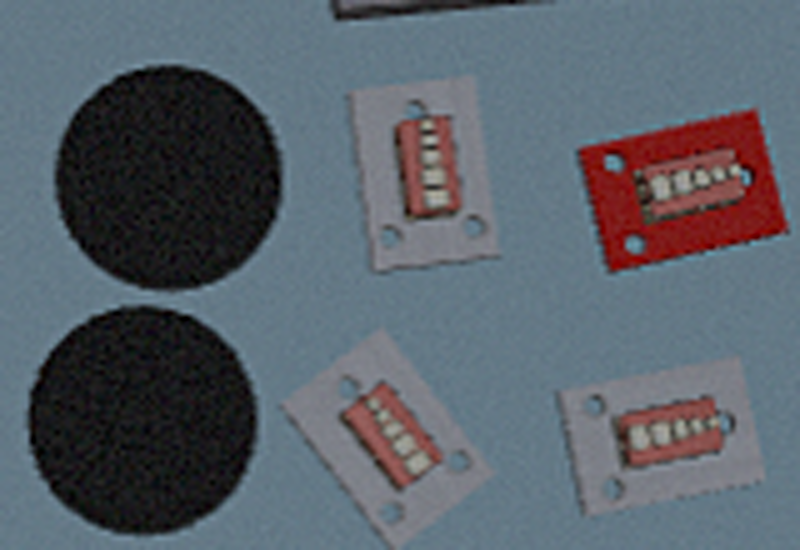

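```bash
cat > fit.py <<'E'
from h import *
HO=np.array([[36,0],[-34,24],[-34,-24]])/1000.
def rigid(L,W):
    L=np.array(L);W=np.array(W)[:,:2];lc=L.mean(0);wc=W.mean(0)
    A=(L-lc);B=(W-wc); th=np.arctan2((A[:,0]*B[:,1]-A[:,1]*B[:,0]).sum(),(A*B).sum())
    R=np.array([[np.cos(th),-np.sin(th)],[np.sin(th),np.cos(th)]]); t=wc-R@lc
    return t,np.degrees(th),R,np.round(1000*(W-(L@R.T+t)),1)
E
python3 - <<'E'
from fit import *
def b(p,k,ox,oy): p=np.array(p,float); return (p+.5)/k-.5+[ox,oy]
C=np.array([[52,36],[52,-36],[-52,-36],[-52,36]])/1000.
M={'A':([(350,93),(475,75),(499,257),(374,272)],[(417,106),(389,236),(476,226)]),
'B':([(282,403),(382,330),(493,470),(390,548)],[(347,386),(392,512),(459,461)]),
'C':([(741,358),(765,480),(584,516),(557,393)],[(727,423),(595,405),(612,489)])}
for n,(c,h) in M.items():
    wc=px2w('top',b(c,5,325,175),.010); wh=px2w('top',b(h,5,325,175),.010)
    t,th,_,r=rigid(np.r_[C,HO],np.r_[wc,wh]); print(n,t,th,r.tolist())
print('pads',px2w('top',b([(169,178),(143,420)],5,325,175),.006))
st=[[(526,95),(488,248),(592,238)],[(348,113),(306,266),(415,258)],[(168,125),(127,281),(231,271)]]
L=np.concatenate([HO+[.010,y] for y in(-.084,0,.084)]); W=px2w('top',b(np.concatenate(st),6,200,165),.042)
t,th,R,r=rigid(L,W); print('fix',t,th,r.tolist())
for y in(-.084,0,.084): print('seat',R@[.01,y]+t)
print('knob',px2w('top',b([(374,453)],6,200,165),.056))
E
```

```text
A [ 0.59600973 -0.28046158] 8.041362464150449 [[-1.7, -0.3], [0.4, -0.0], [-0.9, 0.6], [-1.0, -0.1], [2.6, -0.5], [0.2, 0.9], [0.4, -0.7]]
B [ 0.44496567 -0.26034485] 38.203825500166396 [[-0.4, -1.3], [-2.5, -0.5], [1.7, 0.9], [1.4, 1.7], [0.3, 0.5], [-0.1, -0.9], [-0.4, -0.5]]
C [ 0.44924228 -0.4151924 ] -77.98969382029074 [[-0.9, -1.2], [0.9, 0.5], [0.2, 0.8], [-1.4, 1.1], [0.7, -1.3], [0.3, -0.2], [0.2, 0.2]]
pads [[ 0.59022352 -0.13605722  0.006     ]
 [ 0.45222209 -0.12367718  0.006     ]]
fix [0.60792619 0.14287561] 6.446564704880999 [[0.4, 0.9], [0.1, 0.3], [0.4, 0.0], [-0.4, -0.1], [-0.8, 0.8], [-1.3, -1.9], [1.6, 0.1], [-0.1, 0.0], [0.2, -0.3]]
seat [0.62729419 0.06052951]
seat [0.61786296 0.14399838]
seat [0.60843173 0.22746725]
knob [[0.49235605 0.12878491 0.056     ]]
```

move_arm --increments '[[[21, -27, 2], 0.04, 0], [[21, -27, 2], 0.04, 0], [[21, -27, 2], 0.04, 0], [[21, -27, 2], 0.04, 0], [[21, -27, 2], 0.04, 0], [[21, -27, 2], 0.04, 0], [[21, -27, 2], 0.04, 0], [[21, -27, 2], 0.04, 0], [[21, -27, 2], 0.04, 0], [[21, -27, 2], 0.04, 0], [[21, -27, 2], 0.04, 0], [[21, -27, 2], 0.04, 0], [[21, -27, 2], 0.04, 0], [[21, -27, 2], 0.036, 0], [[0, 0, 0], 0, 0], [[0, 0, 0], 0, 0]]'

```text
time_s: 1.75
ee_pos: [0.5403, 0.1411, 0.2588]
ee_rot: [[-0.994, -0.111, -0.001], [-0.111, 0.994, 0.0], [0.001, 0.0, -1.0]]
wrist_force: [0.3, 0.7, 0.2]
gripper_width: 1.0
```

Run:
```python
from h import *
s=manip.state(); im=manip.capture('wrist'); save(im,'w1'); print(s['ee_pos'],s['ee_rot'].round(4).tolist(),s['time_s'],s['joints'].round(1))
import pickle; pickle.dump(s,open('s1.pkl','wb'))
```

```text
[0.54032121 0.14114996 0.25884853] [[-0.9938, -0.1111, -0.0013], [-0.1111, 0.9938, 0.0003], [0.0012, 0.0005, -1.0]] 1.75 [ 13.4  15.9  89.1   0.   75.1 -82.9]
```

View pics/w1.png

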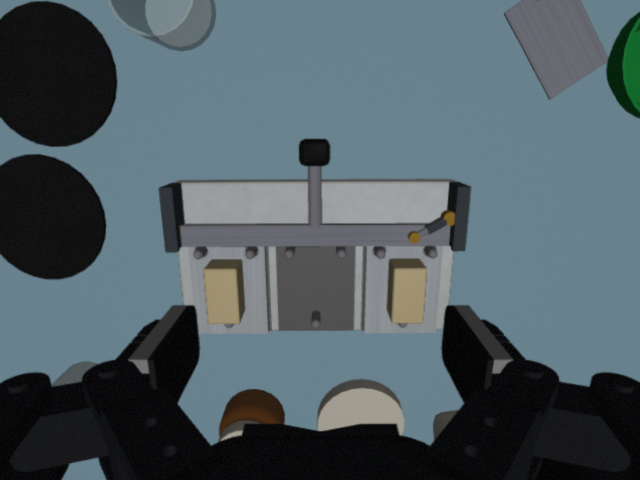

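Run:
```python
from h import *
im=cv2.imread('pics/w1.png')[:,:,::-1]
save(im,'w1a',(170,130,330,250),5); save(im,'w1b',(310,220,470,340),5); save(im,'w1c',(170,220,330,340),5)
```

```text
(no output)
```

View pics/w1b.png

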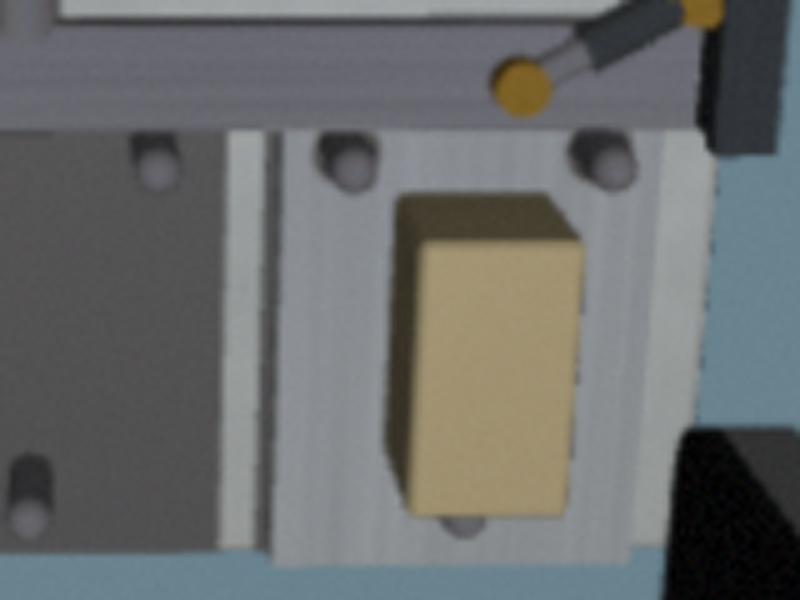

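View pics/w1c.png

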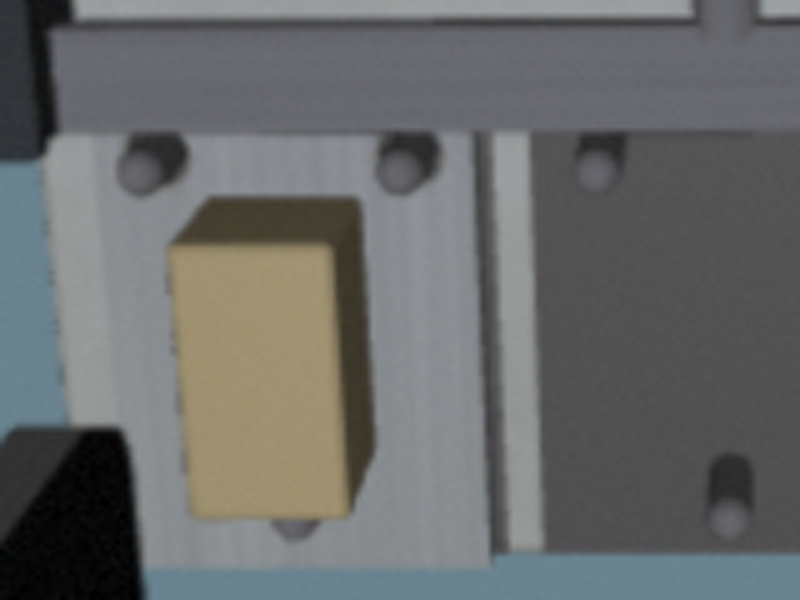

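View pics/w1a.png

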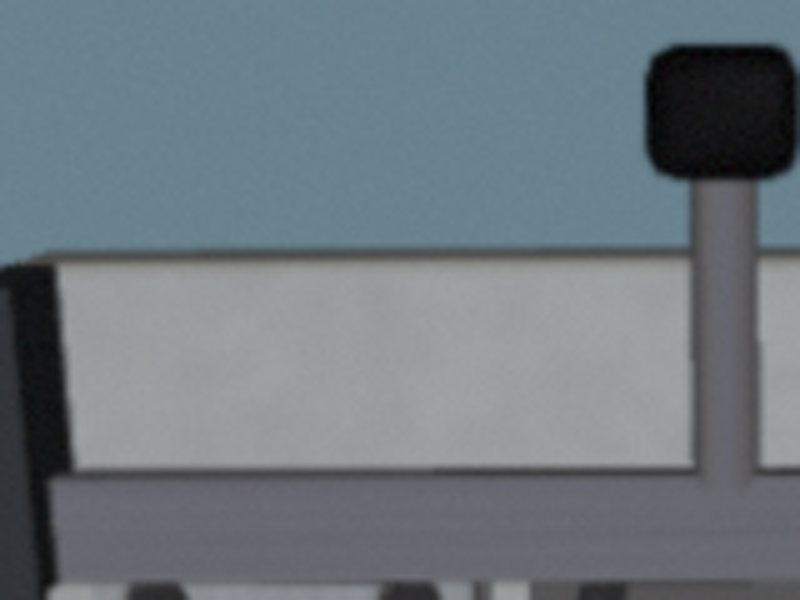

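Run:
```python
from fit import *
import pickle; s=pickle.load(open('s1.pkl','rb'))
def b(p,k,ox,oy): p=np.array(p,float).reshape(-1,2); return (p+.5)/k-.5+[ox,oy]
P=np.r_[b([(157,167),(354,169),(613,170),(30,519)],5,310,220),b([(141,172),(401,171),(598,170)],5,170,220)]
L=np.array([[-24,24],[-24,60],[-24,108],[46,0],[-24,-108],[-24,-60],[-24,-24]])/1e3
W=px2w('wrist',P,.0395,s)
t,th,R,r=rigid(L,W); print('fix',t,th,r.tolist())
for y in(-.084,0,.084): print('seat',R@[.01,y]+t)
B=np.array([[-27,-15],[-27,15],[27,15],[27,-15]])/1e3
for n,p in(('b1',b([(421,241),(582,241),(567,516),(409,514)],5,310,220)),('b0',b([(171,245),(332,244),(352,515),(190,518)],5,170,220))):
    w=px2w('wrist',p,.060,s); tt,a,_,r=rigid(B,w); print(n,tt,a,r.tolist())
k=px2w('wrist',b([(648,46),(796,46),(796,180),(648,180)],5,170,130),.056,s); print(k, k.mean(0), (R.T@(k.mean(0)[:2]-t)))
```

```text
fix [0.61035379 0.14401752] 6.558688508335233 [[-0.5, -0.3], [-0.1, -0.1], [0.3, -0.2], [0.4, 0.1], [0.1, 0.0], [-0.0, 0.1], [-0.2, 0.3]]
seat [0.62988289 0.06170948]
seat [0.62028834 0.14515973]
seat [0.61069379 0.22860998]
b1 [0.60997038 0.22804343] 6.923431970120909 [[0.3, 0.7], [0.8, -0.9], [-0.1, -0.4], [-1.1, 0.6]]
b0 [0.62907222 0.06235276] 6.590463790895093 [[0.7, 1.0], [0.7, -0.6], [-1.0, -0.3], [-0.4, -0.1]]
[[0.48555688 0.11752159 0.056     ]
 [0.48288397 0.14143971 0.056     ]
 [0.50435999 0.14396016 0.056     ]
 [0.50707776 0.11966494 0.056     ]] [0.49496965 0.1306466  0.056     ] [-1.16156229e-01 -1.04135107e-04]
```

move_arm --increments '[[[-23, -5, -35], 0.003, 0], [[-22, -5, -40], 0, 0], [[0, 0, -40], 0, 0], [[0, 0, -40], 0, 0], [[0, 0, -40], 0, 0], [[0, 0, -25], 0, 0], [[0, 0, -14], 0, 0], [[0, 0, 0], 0, 0], [[0, 0, 0], 0, 0]]'

```text
time_s: 2.7
ee_pos: [0.4952, 0.1324, 0.0257]
ee_rot: [[-0.993, -0.117, 0.0], [-0.117, 0.993, 0.0], [-0.0, 0.0, -1.0]]
wrist_force: [0.4, 0.5, 1.2]
gripper_width: 1.0
```

move_arm --increments '[[[0, 0, 0], 0, 1], [[0, 0, 0], 0, 1], [[0, 0, 0], 0, 1], [[0, 0, 0], 0, 1], [[0, 0, 0], 0, 1], [[0, 0, 0], 0, 1], [[0, 0, 0], 0, 1], [[0, 0, 0], 0, 1]]' --grip_force 60

```text
time_s: 3.5
ee_pos: [0.4957, 0.1311, 0.026]
ee_rot: [[-0.993, -0.116, 0.001], [-0.116, 0.993, -0.0], [-0.001, -0.001, -1.0]]
wrist_force: [-1.0, -2.8, 5.9]
gripper_width: 0.297
```

move_arm --increments '[[[-6, -0.7, 0], 0, 1], [[-6, -0.7, 0], 0, 1], [[-6, -0.7, 0], 0, 1], [[-6, -0.7, 0], 0, 1], [[-6, -0.7, 0], 0, 1], [[-5, -0.5, 0], 0, 1], [[-1, 0, 0], 0, 1], [[0, 0, 0], 0, 1], [[0, 0, 0], 0, 1], [[0, 0, 0], 0, 1]]'

```text
time_s: 4.5
ee_pos: [0.4609, 0.1271, 0.026]
ee_rot: [[-0.993, -0.117, 0.003], [-0.117, 0.993, -0.0], [-0.003, -0.001, -1.0]]
wrist_force: [2.8, -4.8, 4.2]
gripper_width: 0.291
```

move_arm --increments '[[[0, 0, 0], 0, 0], [[0, 0, 0], 0, 0], [[0, 0, 0], 0, 0], [[0, 0, 20], 0, 0], [[0, 0, 40], 0, 0], [[0, 0, 40], 0, 0], [[34, -13, 20], 0, 0], [[34, -13, 0], 0, 0], [[34, -13, 0], 0, 0], [[34, -13, 0], 0, 0], [[33, -13, 0], 0, 0], [[0, 0, 0], 0, 0], [[0, 0, 0], 0, 0]]'

```text
time_s: 5.8
ee_pos: [0.6279, 0.0625, 0.1443]
ee_rot: [[-0.993, -0.115, -0.002], [-0.115, 0.993, 0.0], [0.002, 0.001, -1.0]]
wrist_force: [-0.5, 0.1, 0.4]
gripper_width: 1.003
```

Run:
```python
from h import *
s=manip.state(); im=manip.capture('wrist'); save(im,'w2'); im=manip.capture('side'); save(im,'s2',(260,150,420,270),5); print(s['ee_pos'],s['wrist_force'])
```

```text
[0.62787759 0.06249383 0.14434705] [-0.51187295  0.08532007  0.44260455]
```

View pics/w2.png

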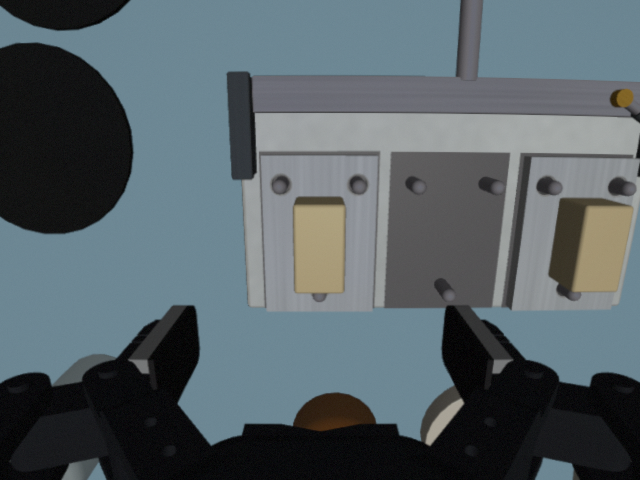

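View pics/s2.png

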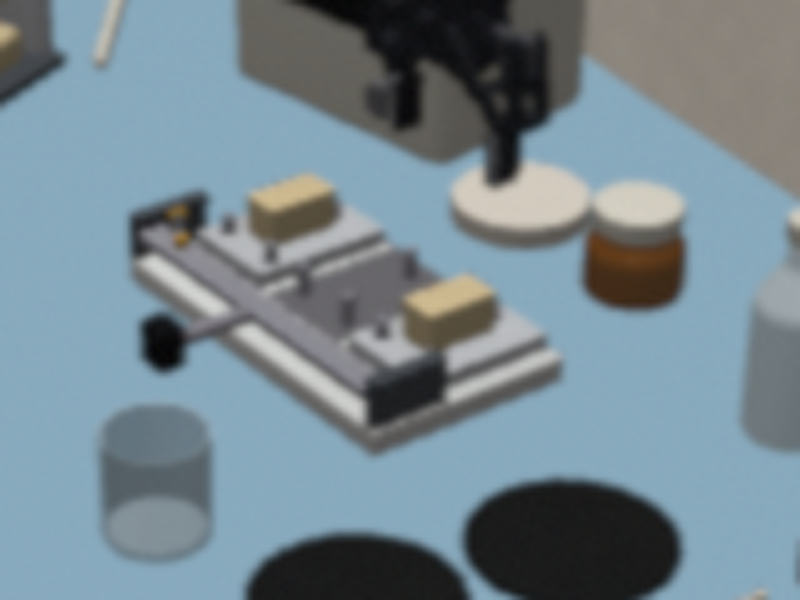

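The bar is fully out and clear of the plates, and blank0's block at (319,245) is centred between the fingers. Grasping it.

move_arm --increments '[[[1, -0.5, -35], 0, 0], [[0, 0, -35], 0, 0], [[0, 0, -25], 0, 0], [[0, 0, -14], 0, 0], [[0, 0, -2], 0, 0], [[0, 0, 0], 0, 0], [[0, 0, 0], 0, 0.8], [[0, 0, 0], 0, 0.8], [[0, 0, 0], 0, 0.8], [[0, 0, 0], 0, 0.8], [[0, 0, 0], 0, 0.8], [[0, 0, 0], 0, 0.8], [[0, 0, 0], 0, 0.8]]' --grip_force 50

```text
time_s: 7.2
ee_pos: [0.6299, 0.062, 0.0352]
ee_rot: [[-0.993, -0.116, 0.001], [-0.116, 0.993, 0.0], [-0.001, -0.0, -1.0]]
wrist_force: [0.1, -0.6, 5.8]
gripper_width: 0.341
```

move_arm --increments '[[[0, 0, 8], 0, 0.8], [[0, 0, 10], 0, 0.8], [[0, 0, 15], 0, 0.8], [[0, 0, 30], 0, 0.8], [[0, 0, 30], 0, 0.8], [[-4, -20, 0], 0, 0.8], [[-8, -40, 0], 0, 0.8], [[-8, -40, 0], 0, 0.8], [[-8, -40, 0], 0, 0.8], [[-8, -40, 0], 0, 0.8], [[-4, -18, 0], 0, 0.8], [[0, 0, 0], 0, 0.8], [[0, 0, 0], 0, 0.8]]'

```text
time_s: 8.5
ee_pos: [0.5892, -0.1359, 0.1275]
ee_rot: [[-0.993, -0.115, -0.0], [-0.115, 0.993, 0.001], [0.0, 0.001, -1.0]]
wrist_force: [0.5, -0.2, -3.1]
gripper_width: 0.338
```

Run:
```python
from h import *
s=manip.state(); im=manip.capture('wrist'); save(im,'w3'); print(s['ee_pos'],s['wrist_force'],s['gripper_width'])
```

```text
[ 0.58917043 -0.13586217  0.12745446] [ 0.47206501 -0.23515223 -3.07315557] 0.3378945630309241
```

View pics/w3.png

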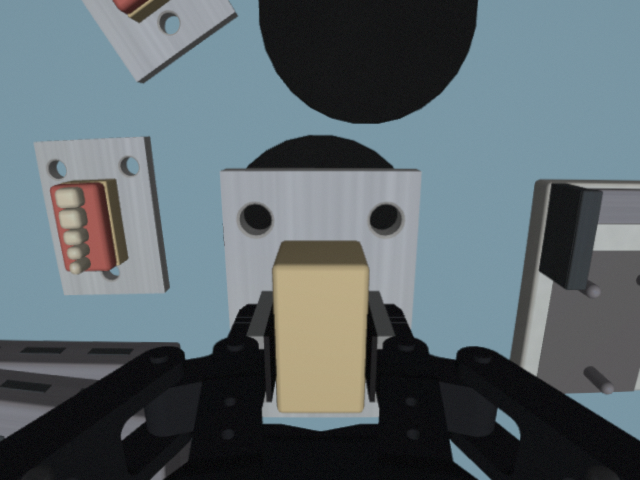

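Blank0 is held centred over the pad, and its pad edge shows around (320,140). Lowering to TCP z ≈ 0.022.

move_arm --increments '[[[0, 0, -30], 0, 0.8], [[0, 0, -30], 0, 0.8], [[0, 0, -20], 0, 0.8], [[0, 0, -14], 0, 0.8], [[0, 0, -6], 0, 0.8], [[0, 0, -4], 0, 0.8], [[0, 0, 0], 0, 0.8], [[0, 0, 0], 0, 0.8]]'

```text
time_s: 9.35
ee_pos: [0.5901, -0.136, 0.0243]
ee_rot: [[-0.993, -0.116, 0.002], [-0.116, 0.993, -0.0], [-0.002, -0.001, -1.0]]
wrist_force: [0.4, 0.6, -2.9]
gripper_width: 0.339
```

move_arm --increments '[[[0, 0, -1.5], 0, 0.8], [[0, 0, -1.5], 0, 0.8], [[0, 0, 0], 0, 0.8], [[0, 0, 0], 0, 0.8]]'

```text
time_s: 9.75
ee_pos: [0.5898, -0.1361, 0.0212]
ee_rot: [[-0.993, -0.116, 0.001], [-0.116, 0.993, -0.0], [-0.001, -0.0, -1.0]]
wrist_force: [-1.0, -0.1, 3.5]
gripper_width: 0.344
```

move_arm --increments '[[[0, 0, 0], 0, 0], [[0, 0, 0], 0, 0], [[0, 0, 0], 0, 0], [[0, 0, 20], 0, 0], [[0, 0, 40], 0, 0], [[0, 0, 40], 0, 0], [[1, 20, 22], 0, 0], [[2, 40, 0], 0, 0], [[2, 40, 0], 0, 0], [[3, 40, 0], 0, 0], [[3, 40, 0], 0, 0], [[2, 40, 0], 0, 0], [[2, 40, 0], 0, 0], [[2, 40, 0], 0, 0], [[2, 40, 0], 0, 0], [[2, 24, 0], 0, 0], [[0, 0, 0], 0, 0], [[0, 0, 0], 0, 0]]'

```text
time_s: 11.55
ee_pos: [0.61, 0.2281, 0.1419]
ee_rot: [[-0.993, -0.117, -0.001], [-0.117, 0.993, -0.001], [0.001, -0.001, -1.0]]
wrist_force: [-0.2, -0.3, 0.2]
gripper_width: 1.003
```

Run:
```python
from h import *
s=manip.state(); im=manip.capture('wrist'); save(im,'w4'); print(s['ee_pos'],s['wrist_force'],s['gripper_width'])
```

```text
[0.61003867 0.22812963 0.14187315] [-0.23976124 -0.32214085  0.17314019] 1.0027854842306254
```

View pics/w4.png

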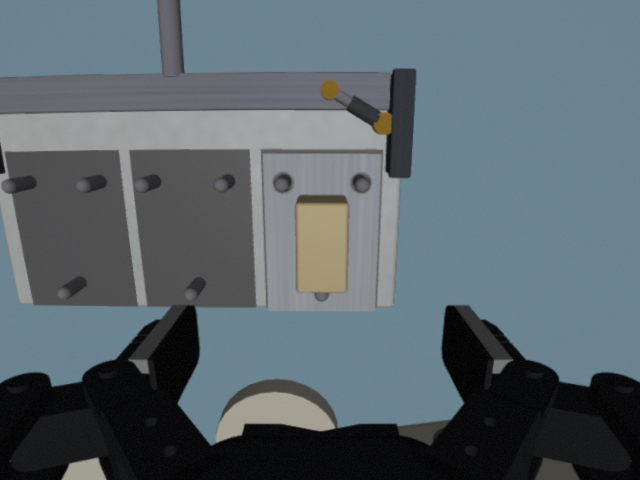

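move_arm --increments '[[[0, 0.5, -35], 0, 0], [[0, 0, -35], 0, 0], [[0, 0, -25], 0, 0], [[0, 0, -11], 0, 0], [[0, 0, -2], 0, 0], [[0, 0, 0], 0, 0], [[0, 0, 0], 0, 0.8], [[0, 0, 0], 0, 0.8], [[0, 0, 0], 0, 0.8], [[0, 0, 0], 0, 0.8], [[0, 0, 0], 0, 0.8], [[0, 0, 0], 0, 0.8], [[0, 0, 0], 0, 0.8]]'

```text
time_s: 12.9
ee_pos: [0.6108, 0.2289, 0.0352]
ee_rot: [[-0.993, -0.116, 0.001], [-0.116, 0.993, 0.001], [-0.001, 0.001, -1.0]]
wrist_force: [-0.8, 0.9, 5.6]
gripper_width: 0.341
```

move_arm --increments '[[[0, 0, 8], 0, 0.8], [[0, 0, 10], 0, 0.8], [[0, 0, 15], 0, 0.8], [[0, 0, 30], 0, 0.8], [[0, 0, 30], 0, 0.8], [[-8, -20, 17], 0, 0.8], [[-18, -40, 0], 0, 0.8], [[-18, -40, 0], 0, 0.8], [[-18, -40, 0], 0, 0.8], [[-18, -40, 0], 0, 0.8], [[-18, -40, 0], 0, 0.8], [[-18, -40, 0], 0, 0.8], [[-18, -40, 0], 0, 0.8], [[-18, -40, 0], 0, 0.8], [[-6, -12, 0], 0, 0.8], [[0, 0, 0], 0, 0.8], [[0, 0, 0], 0, 0.8]]'

```text
time_s: 14.6
ee_pos: [0.4527, -0.123, 0.1446]
ee_rot: [[-0.993, -0.115, 0.001], [-0.115, 0.993, 0.001], [-0.001, 0.001, -1.0]]
wrist_force: [1.1, -0.2, -3.1]
gripper_width: 0.342
```

Run:
```python
from h import *
s=manip.state(); im=manip.capture('wrist'); save(im,'w5'); print(s['ee_pos'],s['wrist_force'],s['gripper_width'])
```

```text
[ 0.45274207 -0.12299649  0.14458176] [ 1.11110034 -0.1545909  -3.08423903] 0.34200688128505125
```

View pics/w5.png

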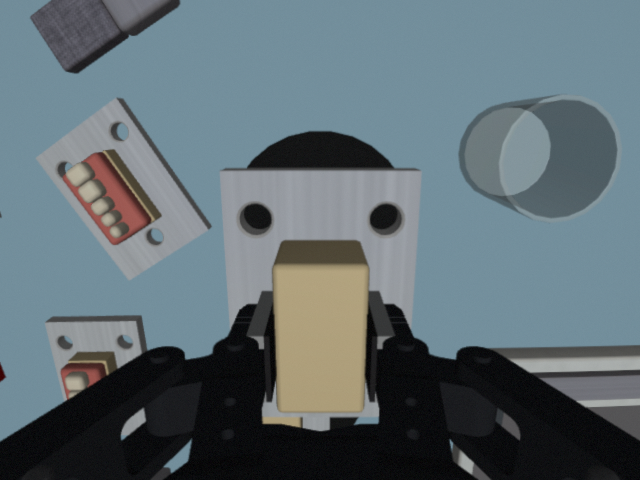

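move_arm --increments '[[[0, 0, -35], 0, 0.8], [[0, 0, -35], 0, 0.8], [[0, 0, -25], 0, 0.8], [[0, 0, -15], 0, 0.8], [[0, 0, -7], 0, 0.8], [[0, 0, -4], 0, 0.8], [[0, 0, -2], 0, 0.8], [[0, 0, 0], 0, 0.8], [[0, 0, 0], 0, 0.8]]'

```text
time_s: 15.55
ee_pos: [0.453, -0.1235, 0.022]
ee_rot: [[-0.993, -0.116, 0.002], [-0.116, 0.993, -0.0], [-0.001, -0.001, -1.0]]
wrist_force: [-0.2, -0.3, -1.7]
gripper_width: 0.339
```

move_arm --increments '[[[0, 0, -1], 0, 0.8], [[0, 0, 0], 0, 0.8], [[0, 0, 0], 0, 0], [[0, 0, 0], 0, 0], [[0, 0, 0], 0, 0], [[0, 0, 20], 0, 0], [[0, 0, 40], 0, 0], [[0, 0, 40], 0, 0], [[15, -35, 40], 0, 0], [[15, -35, 40], 0, 0], [[15, -35, 40], 0, 0], [[15, -35, 10], 0, 0], [[15, -35, 0], 0, 0], [[0, 0, 0], 0, 0], [[0, 0, 0], 0, 0]]'

```text
time_s: 17.05
ee_pos: [0.5227, -0.2887, 0.2381]
ee_rot: [[-0.993, -0.115, -0.002], [-0.115, 0.993, 0.001], [0.001, 0.002, -1.0]]
wrist_force: [-0.4, -0.2, 1.0]
gripper_width: 1.0
```

Run:
```python
from h import *
import pickle
s=manip.state(); im=manip.capture('wrist'); save(im,'w6'); print(s['ee_pos'],s['wrist_force'],s['gripper_width'])
pickle.dump(s,open('s6.pkl','wb'))
t=manip.capture('top'); save(t,'t6',(200,165,500,365),2.6)
```

```text
[ 0.52269215 -0.28866538  0.23806657] [-0.3539582  -0.21864264  0.97041247] 1.0004597112792348
```

View pics/w6.png

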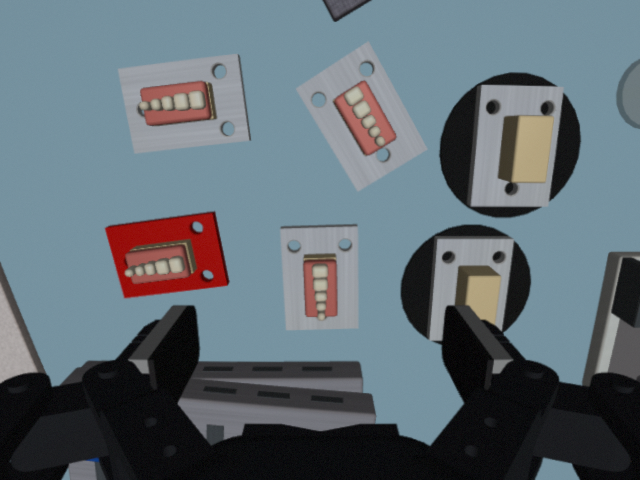

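View pics/t6.png

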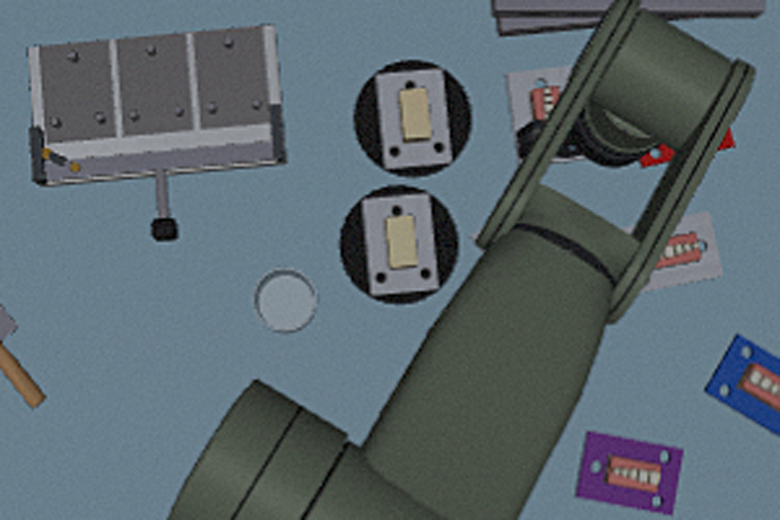

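The blanks lie centred on their pads. In the wrist view the three targets have silver plates, at A (319,285), B (362,118) and C (185,103). The red one at (165,255) is not meant. Enlarging to confirm and measure.

Run:
```python
from h import *
im=cv2.imread('pics/w6.png')[:,:,::-1]
save(im,'w6a',(260,210,380,340),4.6); save(im,'w6b',(280,30,440,200),3.5); save(im,'w6c',(100,40,270,170),4.5)
```

```text
(no output)
```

View pics/w6a.png

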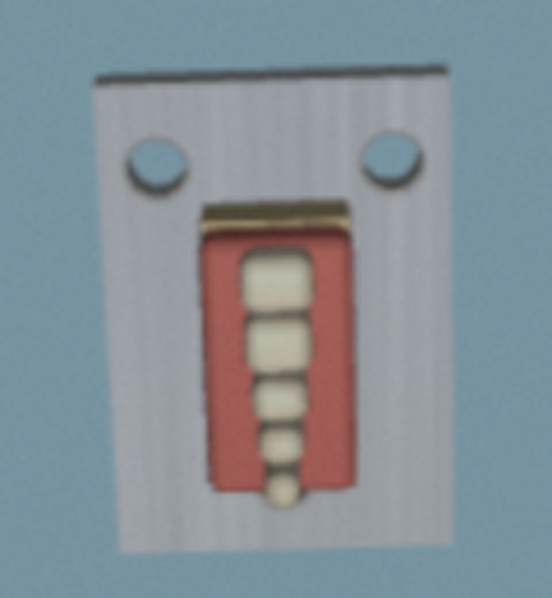

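View pics/w6b.png

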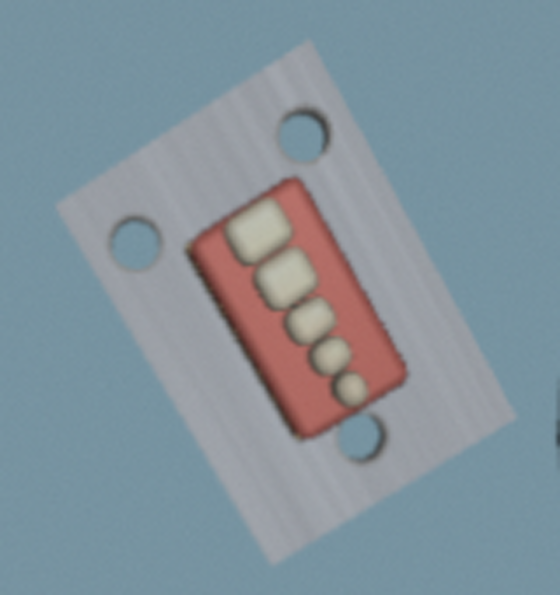

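View pics/w6c.png

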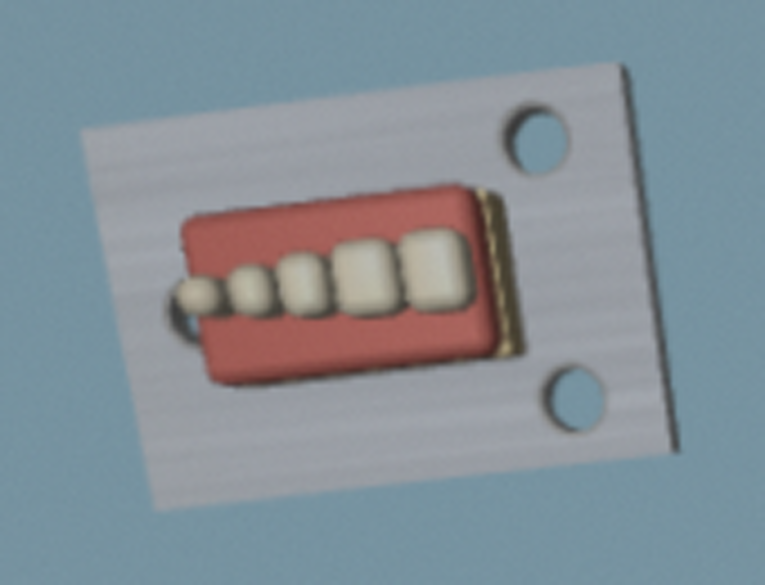

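Run:
```python
from fit import *
import pickle; s=pickle.load(open('s6.pkl','rb'))
def b(p,k,ox,oy): p=np.array(p,float).reshape(-1,2); return (p+.5)/k-.5+[ox,oy]
C=np.array([[-52,36],[-52,-36],[52,-36],[52,36],[-34,24],[-34,-24],[36,0]])/1e3
D={'A':b([(447,74),(96,84),(121,552),(452,546),(391,158),(157,164)],4.6,260,210),
'B':b([(310,40),(57,205),(274,565),(516,416),(303,135),(135,243),(362,437)],3.5,280,30),
'C':b([(677,452),(624,64),(82,130),(157,510),(575,399),(537,140)],4.5,100,40)}
for n,p in D.items():
    t,th,R,r=rigid(C[:len(p)],px2w('wrist',p,.010,s)); print(n,t.round(4),th.round(2),r.tolist())
```

```text
A [ 0.5966 -0.2801] 8.23 [[0.3, -0.9], [0.1, 0.8], [0.1, 0.4], [0.8, -0.1], [-0.6, -0.4], [-0.7, 0.1]]
B [ 0.4457 -0.2607] 38.51 [[0.5, 0.1], [-0.1, 0.8], [-0.4, 0.4], [-0.1, -0.6], [0.3, -0.4], [-0.1, -0.0], [-0.2, -0.3]]
C [ 0.4509 -0.4146] -77.73 [[-0.3, 0.2], [0.5, 0.2], [0.3, -0.1], [-0.2, -0.1], [-0.3, -0.1], [0.1, -0.1]]
```

move_arm --increments '[[[25, 3, -30], 0.014, 0], [[25, 3, -40], 0.014, 0], [[24, 3, -40], 0, 0], [[0, 0, -40], 0, 0], [[0, 0, -30], 0, 0], [[0, 0, -20], 0, 0], [[0, 0, -14], 0, 0], [[0, 0, 0], 0, 0], [[0, 0, 0], 0, 0]]'

```text
time_s: 18.05
ee_pos: [0.5976, -0.2793, 0.0259]
ee_rot: [[-0.99, -0.144, 0.001], [-0.144, 0.99, -0.0], [-0.001, -0.001, -1.0]]
wrist_force: [-0.1, -0.1, -0.4]
gripper_width: 0.999
```

move_arm --increments '[[[-1, -0.7, -8], 0, 0], [[0, 0, -4], 0, 0], [[0, 0, 0], 0, 0], [[0, 0, 0], 0, 0.8], [[0, 0, 0], 0, 0.8], [[0, 0, 0], 0, 0.8], [[0, 0, 0], 0, 0.8], [[0, 0, 0], 0, 0.8], [[0, 0, 0], 0, 0.8], [[0, 0, 0], 0, 0.8]]'

```text
time_s: 19.05
ee_pos: [0.5964, -0.2802, 0.0134]
ee_rot: [[-0.99, -0.144, 0.001], [-0.144, 0.99, -0.0], [-0.001, -0.0, -1.0]]
wrist_force: [0.2, 0.9, 2.7]
gripper_width: 0.34
```

move_arm --increments '[[[0, 0, 15], 0, 0.8], [[0, 0, 35], 0, 0.8], [[0, 0, 40], 0, 0.8], [[0, 20, 35], 0, 0.8], [[4, 40, 0], -0.01, 0.8], [[4, 40, 0], -0.01, 0.8], [[4, 40, 0], -0.009, 0.8], [[4, 40, 0], 0, 0.8], [[4, 40, 0], 0, 0.8], [[4, 40, 0], 0, 0.8], [[4, 40, 0], 0, 0.8], [[5, 40, 0], 0, 0.8], [[0, 2, 0], 0, 0.8], [[0, 0, 0], 0, 0.8], [[0, 0, 0], 0, 0.8]]'

```text
time_s: 20.55
ee_pos: [0.6288, 0.0609, 0.138]
ee_rot: [[-0.993, -0.115, -0.001], [-0.115, 0.993, -0.001], [0.001, -0.001, -1.0]]
wrist_force: [-0.8, -0.6, -2.7]
gripper_width: 0.341
```

Run:
```python
from h import *
s=manip.state(); im=manip.capture('wrist'); save(im,'w7'); print(s['ee_pos'],s['wrist_force'],s['gripper_width'])
```

```text
[0.62875366 0.06085868 0.13796639] [-0.76559791 -0.63394372 -2.69300312] 0.3410529737924347
```

View pics/w7.png

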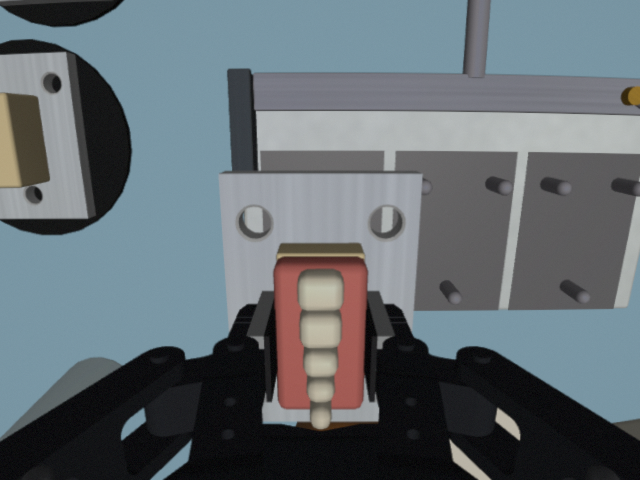

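move_arm --increments '[[[1, 1, -30], 0, 0.8], [[0, 0, -25], 0, 0.8], [[0, 0, -17], 0, 0.8], [[0, 0, 0], 0, 0.8], [[0, 0, 0], 0, 0.8], [[0, 0, 0], 0, 0.8]]'

```text
time_s: 21.2
ee_pos: [0.6312, 0.0622, 0.0675]
ee_rot: [[-0.993, -0.114, 0.003], [-0.114, 0.993, 0.0], [-0.003, -0.0, -1.0]]
wrist_force: [0.2, 1.0, -1.8]
gripper_width: 0.336
```

```bash
cat > look.py <<'E'
from h import *
import sys
s=manip.state(); im=manip.capture('wrist'); save(im,sys.argv[1],(200,140,440,320),3.3); print(s['ee_pos'],s['wrist_force'],s['gripper_width'],s['time_s'])
# expected plate hole centre (underside and top) for model centred at TCP and expected stud dome
E
python3 look.py w8
```

```text
[0.63115447 0.0622347  0.06746353] [ 0.16260713  0.99269061 -1.80198957] 0.3358111461998945 21.2
```

View pics/w8.png

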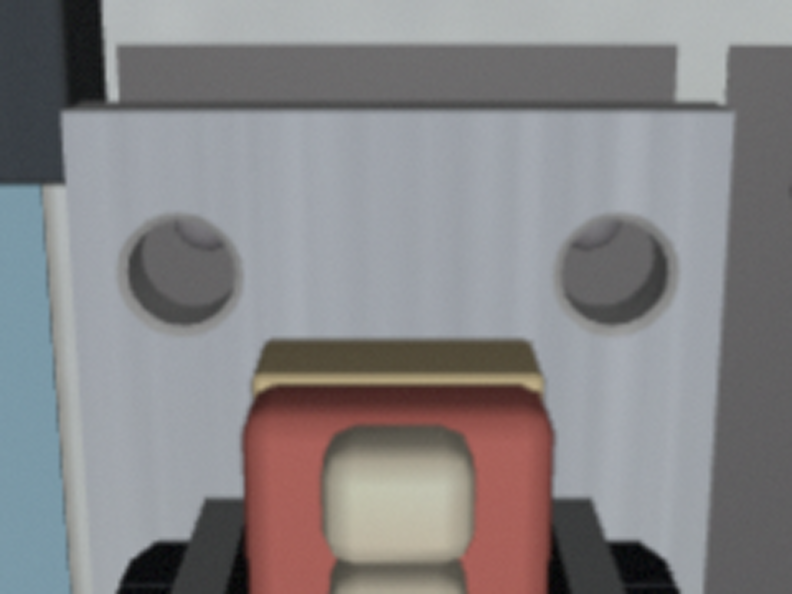

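```bash
cat > pred.py <<'E'
# pred.py: predicted wrist pixels for hole rims (from TCP) and stud domes at given seat, in look.py crop coords
from fit import *
import sys
FT=np.array([0.61035379,0.14401752]); FA=np.radians(6.5587)
def pred(s,seat,dz=.0134):
    y={'0':-.084,'1':0,'2':.084}[seat]; R=np.array([[np.cos(FA),-np.sin(FA)],[np.sin(FA),np.cos(FA)]])
    stud=np.array([R@(HO[i]+[.01,y])+FT for i in range(3)])
    a=np.arctan2(s['ee_rot'][1,1],s['ee_rot'][0,1])-np.pi/2; Q=np.array([[np.cos(a),-np.sin(a)],[np.sin(a),np.cos(a)]])
    hole=np.array([Q@h+s['ee_pos'][:2] for h in HO]); z=s['ee_pos'][2]-dz
    f=lambda P,zz: np.round((w2px('wrist',np.c_[P,np.full(3,zz)],s)-[200,140]+.5)*3.3-.5)
    print('hole top',f(hole,z+.010)[1:].tolist(),'bottom',f(hole,z)[1:].tolist()); print('dome ctr',f(stud,.0395)[1:].tolist(),'tip',f(stud,.044)[1:].tolist())
    R=s['ee_rot'][:2,:2]; print('tcp err mm',1e3*(s['ee_pos'][:2]-stud.mean(0)-( (np.array([[np.cos(FA),-np.sin(FA)],[np.sin(FA),np.cos(FA)]])@(-HO.mean(0)) ))),'yaw',np.degrees(a))
if __name__=='__main__': pred(manip.state(),sys.argv[1])
E
python3 pred.py 0
```

```text
hole top [[620.0, 270.0], [181.0, 270.0]] bottom [[607.0, 250.0], [194.0, 250.0]]
dome ctr [[586.0, 215.0], [206.0, 215.0]] tip [[591.0, 222.0], [201.0, 222.0]]
tcp err mm [1.2646014  0.68422842] yaw 6.564816501439123
```

move_arm --increments '[[[-1.2, -0.6, -4], 0, 0.8], [[0, 0, -4], 0, 0.8], [[0, 0, -4], 0, 0.8], [[0, 0, -3], 0, 0.8], [[0, 0, 0], 0, 0.8], [[0, 0, 0], 0, 0.8]]'

```text
time_s: 21.85
ee_pos: [0.6289, 0.0623, 0.0508]
ee_rot: [[-0.993, -0.115, -0.0], [-0.115, 0.993, 0.0], [0.0, 0.0, -1.0]]
wrist_force: [-0.5, -0.2, -1.7]
gripper_width: 0.339
```

```bash
python3 look.py w9; python3 pred.py 0
```

```text
[0.62889715 0.06226644 0.05080375] [-0.46289152 -0.17133967 -1.69907863] 0.3386013200261207 21.85
hole top [[620.0, 270.0], [181.0, 270.0]] bottom [[607.0, 251.0], [194.0, 250.0]]
dome ctr [[604.0, 261.0], [187.0, 261.0]] tip [[609.0, 270.0], [181.0, 269.0]]
tcp err mm [-0.87263255  0.55053901] yaw 6.606642373046292
```

View pics/w9.png

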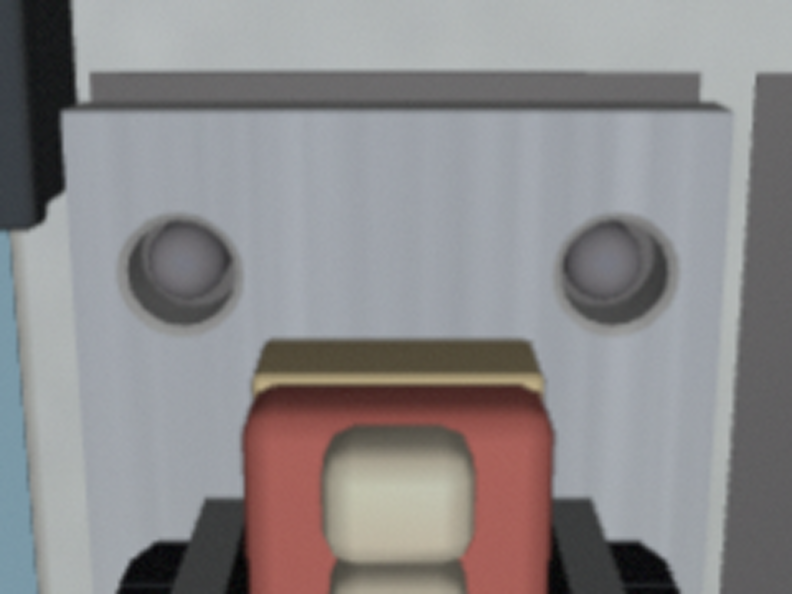

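Both rear stud domes sit inside their holes at (185,260) and (603,260). Going down.

move_arm --increments '[[[0.6, -0.4, -5], 0, 0.8], [[0, 0, -5], 0, 0.8], [[0, 0, -4], 0, 0.8], [[0, 0, -3], 0, 0.8], [[0, 0, -1], 0, 0.8], [[0, 0, 0], 0, 0.8], [[0, 0, 0], 0, 0.8]]'

```text
time_s: 22.6
ee_pos: [0.6292, 0.0618, 0.0333]
ee_rot: [[-0.993, -0.115, -0.0], [-0.115, 0.993, 0.0], [0.0, 0.0, -1.0]]
wrist_force: [-2.2, 0.2, 3.4]
gripper_width: 0.336
```

move_arm --increments '[[[0, 0, 0], 0, 0], [[0, 0, 0], 0, 0], [[0, 0, 0], 0, 0], [[0, 0, 20], 0, 0], [[0, 0, 40], 0, 0], [[0, 0, 40], 0, 0], [[-15, -25, 25], 0.05, 0], [[-20, -35, 0], 0.06, 0], [[-20, -35, 0], 0.06, 0], [[-20, -35, 0], 0.06, 0], [[-20, -35, 0], 0.06, 0], [[-20, -35, 0], 0.06, 0], [[-20, -35, 0], 0.06, 0], [[-20, -35, 0], 0.06, 0], [[-20, -35, 0], 0.06, 0], [[-8, -17, 0], 0.027, 0], [[0, 0, 0], 0, 0], [[0, 0, 0], 0, 0]]'

```text
time_s: 24.4
ee_pos: [0.4635, -0.2203, 0.1541]
ee_rot: [[-0.819, -0.573, -0.025], [-0.571, 0.818, -0.069], [0.06, -0.043, -0.997]]
wrist_force: [0.3, 0.3, 0.0]
gripper_width: 1.0
```

Run:
```python
from h import *
import pickle
s=manip.state(); im=manip.capture('wrist'); save(im,'w10'); print(s['ee_pos'],s['wrist_force'],s['gripper_width'],np.degrees(np.arctan2(s['ee_rot'][1,1],s['ee_rot'][0,1])))
pickle.dump(s,open('s10.pkl','wb'))
t=manip.capture('top'); save(t,'t10',(200,165,500,365),2.6)
```

```text
[ 0.46352938 -0.22026232  0.15413465] [0.27472504 0.26503532 0.02947644] 0.9996884780661862 125.02118811832544
```

View pics/w10.png

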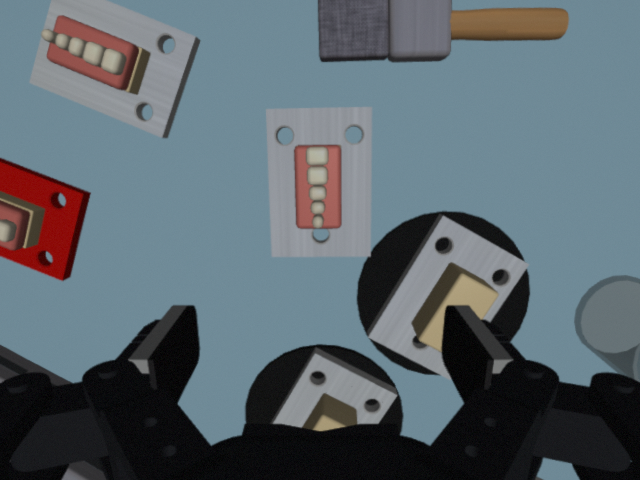

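View pics/t10.png

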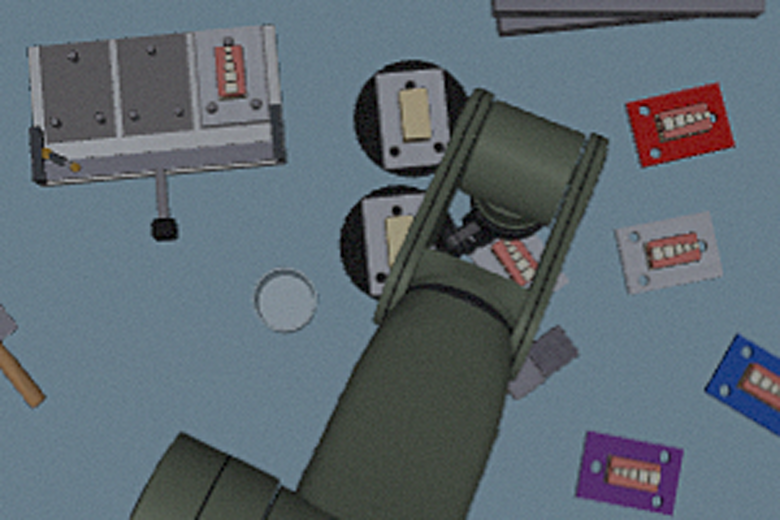

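Joint 6 hit its range at this yaw (y axis 128°), which also tilted the tool. I'll use the equivalent half-turned grasp, with the y axis at about −51.5°.

move_arm --increments '[[[0, 0, 4], -0.15, 0], [[0, 0, 0], -0.15, 0], [[0, 0, 0], -0.15, 0], [[0, 0, 0], -0.15, 0], [[0, 0, 0], -0.15, 0], [[0, 0, 0], -0.15, 0], [[0, 0, 0], -0.15, 0], [[0, 0, 0], -0.15, 0], [[0, 0, 0], -0.15, 0], [[0, 0, 0], -0.15, 0], [[0, 0, 0], -0.15, 0], [[0, 0, 0], -0.15, 0], [[0, 0, 0], -0.15, 0], [[0, 0, 0], -0.15, 0], [[0, 0, 0], -0.15, 0], [[0, 0, 0], -0.15, 0], [[0, 0, 0], -0.15, 0], [[0, 0, 0], -0.15, 0], [[0, 0, 0], -0.15, 0], [[0, 0, 0], -0.15, 0]]'

```text
time_s: 26.5
ee_pos: [0.4635, -0.2204, 0.1582]
ee_rot: [[0.734, 0.679, 0.016], [0.676, -0.733, 0.073], [0.061, -0.042, -0.997]]
wrist_force: [0.3, 0.3, -0.3]
gripper_width: 1.0
```

Run:
```python
from h import *
s=manip.state(); print(s['ee_pos'],s['ee_rot'].round(3).tolist(),np.degrees(np.arctan2(s['ee_rot'][1,1],s['ee_rot'][0,1])),s['joints'])
```

```text
[ 0.46350288 -0.2204214   0.15817629] [[0.734, 0.679, 0.016], [0.676, -0.733, 0.073], [0.061, -0.042, -0.997]] -47.1994504199683 [-29.25252592  16.79468083 103.35991015   4.66668165  61.15328389
  15.72217562]
```

The tilt stayed in the commanded pose. It can't be commanded away directly, so I'll turn the yaw until the tilt points radially inward, then press softly against the outer reach limit, which should tilt the tool back the other way. I'll do this high up over free space.

move_arm --increments '[[[33, -16, 10], 0.141, 0], [[33, -16, 10], 0.141, 0], [[33, -16, 10], 0.141, 0], [[33, -16, 10], 0.141, 0], [[33, -16, 10], 0.141, 0], [[33, -16, 10], 0.141, 0], [[33, -16, 10], 0.141, 0], [[33, -16, 10], 0.141, 0], [[33, -16, 10], 0.141, 0], [[0, 0, 0], 0, 0], [[0, 0, 0], 0, 0]]'

```text
time_s: 27.6
ee_pos: [0.7607, -0.3642, 0.2452]
ee_rot: [[-0.432, 0.899, -0.067], [0.9, 0.435, 0.038], [0.063, -0.044, -0.997]]
wrist_force: [0.3, -0.7, 0.2]
gripper_width: 1.001
```

```bash
cat > tilt.py <<'E'
from h import *
s=manip.state(); z=s['ee_rot'][:,2]; j1=np.radians(s['joints'][0]); r=np.array([np.cos(j1),np.sin(j1)]); t=np.array([-r[1],r[0]])
print(s['ee_pos'].round(4),'tilt rad/tan deg',np.degrees(z[:2]@r).round(2),np.degrees(z[:2]@t).round(2),'yang',np.degrees(np.arctan2(s['ee_rot'][1,1],s['ee_rot'][0,1])).round(2),s['joints'].round(2),s['time_s'])
E
python3 tilt.py
```

```text
[ 0.7607 -0.3642  0.2452] tilt rad/tan deg -4.41 0.22 yang 25.8 [-26.45  49.8   31.22   0.23 103.4  -52.12] 27.6
```

move_arm --increments '[[[22, -11, 0], 0, 0], [[22, -11, 0], 0, 0], [[0, 0, 0], 0, 0]]'

```text
time_s: 27.9
ee_pos: [0.7967, -0.383, 0.2385]
ee_rot: [[-0.431, 0.9, -0.07], [0.9, 0.434, 0.039], [0.065, -0.046, -0.997]]
wrist_force: [-0.3, -0.1, -2.1]
gripper_width: 0.997
```

```bash
python3 tilt.py
```

```text
[ 0.7967 -0.383   0.2385] tilt rad/tan deg -4.57 0.21 yang 25.77 [-26.5   58.73  12.8    0.23 113.06 -52.1 ] 27.9
```

move_arm --increments '[[[18, -9, 0], 0, 0], [[18, -9, 0], 0, 0], [[0, 0, 0], 0, 0]]'

```text
time_s: 28.2
ee_pos: [0.8088, -0.3898, 0.2336]
ee_rot: [[-0.433, 0.901, -0.037], [0.901, 0.434, 0.023], [0.037, -0.024, -0.999]]
wrist_force: [0.0, 0.2, -0.2]
gripper_width: 0.995
```

```bash
python3 tilt.py
```

```text
[ 0.8088 -0.3898  0.2336] tilt rad/tan deg -2.51 0.23 yang 25.73 [-26.54  59.15  12.43   0.24 110.93 -52.17] 28.2
```

Works: −4.57° → −2.51°. Another push.

move_arm --increments '[[[18, -9, 0], 0, 0], [[18, -9, 0], 0, 0], [[0, 0, 0], 0, 0]]'

```text
time_s: 28.5
ee_pos: [0.8201, -0.3959, 0.2184]
ee_rot: [[-0.433, 0.901, -0.02], [0.901, 0.434, 0.015], [0.022, -0.012, -1.0]]
wrist_force: [0.4, 0.8, -0.3]
gripper_width: 1.002
```

```bash
python3 tilt.py
```

```text
[ 0.8201 -0.3959  0.2184] tilt rad/tan deg -1.39 0.24 yang 25.71 [-26.58  60.11  12.4    0.25 108.88 -52.2 ] 28.5
```

move_arm --increments '[[[20, -10, 10], 0, 0], [[18, -9, 10], 0, 0], [[0, 0, 0], 0, 0]]'

```text
time_s: 28.8
ee_pos: [0.8267, -0.3997, 0.2256]
ee_rot: [[-0.434, 0.901, 0.01], [0.901, 0.434, 0.0], [-0.004, 0.009, -1.0]]
wrist_force: [0.5, -0.3, 0.2]
gripper_width: 1.001
```

```bash
python3 tilt.py
```

```text
[ 0.8267 -0.3997  0.2256] tilt rad/tan deg 0.52 0.27 yang 25.7 [-26.61  59.71  12.27   0.28 107.51 -52.23] 28.8
```

move_arm --increments '[[[-20, 0, 0], 0, 0], [[-40, -2, 0], -0.026, 0], [[-40, -2, 0], -0.026, 0], [[-40, -2, 0], -0.026, 0], [[-40, -2, -10], -0.026, 0], [[-40, -2, -10], -0.026, 0], [[-40, -2, -10], -0.026, 0], [[-40, -2, -10], -0.026, 0], [[-40, -1, -10], -0.026, 0], [[-36, 0, -10], -0.026, 0], [[0, 0, 0], 0, 0], [[0, 0, 0], 0, 0]]'

```text
time_s: 30.0
ee_pos: [0.4521, -0.415, 0.1653]
ee_rot: [[-0.213, 0.977, 0.01], [0.977, 0.213, -0.002], [-0.004, 0.009, -1.0]]
wrist_force: [0.0, -0.5, -0.1]
gripper_width: 1.003
```

```bash
python3 tilt.py
python3 - <<'E'
from h import *
import pickle
s=manip.state(); im=manip.capture('wrist'); save(im,'w11');pickle.dump(s,open('s11.pkl','wb'))
E
```

```text
[ 0.4521 -0.415   0.1653] tilt rad/tan deg 0.47 0.31 yang 12.29 [-43.78  24.17  90.44   0.34  64.91 -56.22] 30.0
```

View pics/w11.png

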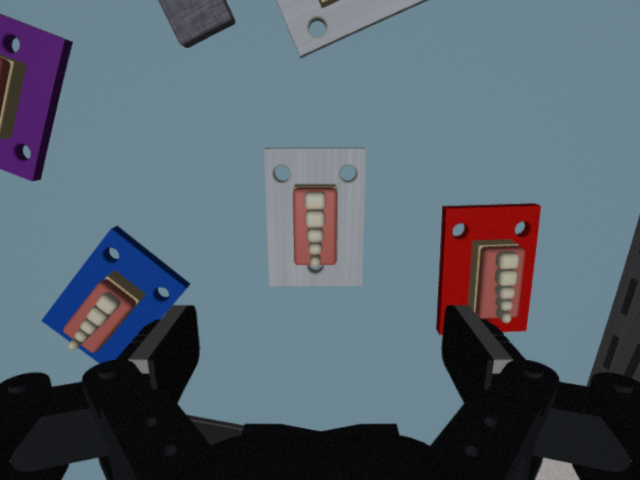

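The silver C sits at (316,217), clear of the blue (117,297) and red (489,270) ones. Residual tilt is about 0.5°, which is fine. Measuring C.

Run:
```python
from h import *
im=cv2.imread('pics/w11.png')[:,:,::-1]
save(im,'w11a',(250,135,380,300),3.6)
```

```text
(no output)
```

View pics/w11a.png

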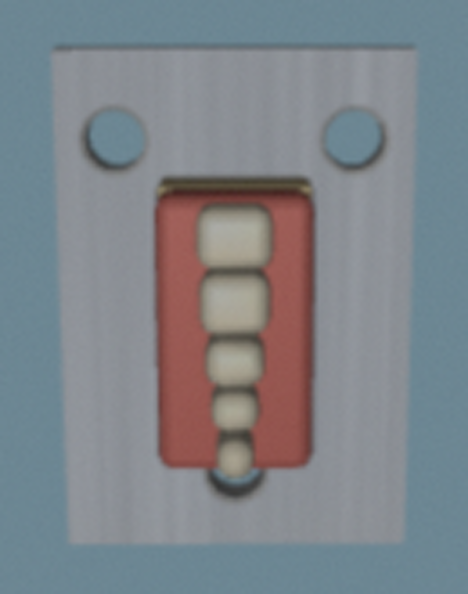

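Run:
```python
from fit import *
import pickle; s=pickle.load(open('s11.pkl','rb'))
def b(p,k,ox,oy): p=np.array(p,float).reshape(-1,2); return (p+.5)/k-.5+[ox,oy]
C=np.array([[-52,36],[-52,-36],[52,-36],[52,36],[-34,24],[-34,-24]])/1e3
p=b([(416,48),(53,48),(70,543),(404,542),(354,137),(115,137)],3.6,250,135)
t,th,R,r=rigid(C,px2w('wrist',p,.010,s)); print(t.round(4),th.round(2),r.tolist(), (t-s['ee_pos'][:2])*1e3)
```

```text
[ 0.4509 -0.415 ] -77.63 [[-0.4, -0.5], [0.5, -0.1], [0.3, 0.1], [-0.1, -0.1], [-0.4, 0.2], [0.1, 0.4]] [-1.29445274 -0.00396145]
```

move_arm --increments '[[[-1.2, 0, -40], 0.002, 0], [[0, 0, -40], 0, 0], [[0, 0, -35], 0, 0], [[0, 0, -20], 0, 0], [[0, 0, -12], 0, 0], [[0, 0, -4], 0, 0], [[0, 0, 0], 0, 0], [[0, 0, 0], 0, 0]]'

```text
time_s: 30.85
ee_pos: [0.4521, -0.4153, 0.0147]
ee_rot: [[-0.216, 0.976, 0.01], [0.976, 0.216, -0.003], [-0.005, 0.009, -1.0]]
wrist_force: [0.1, 0.8, -0.3]
gripper_width: 0.999
```

move_arm --increments '[[[-1, 0.2, -1], 0, 0], [[0, 0, 0], 0, 0], [[0, 0, 0], 0, 0.8], [[0, 0, 0], 0, 0.8], [[0, 0, 0], 0, 0.8], [[0, 0, 0], 0, 0.8], [[0, 0, 0], 0, 0.8], [[0, 0, 0], 0, 0.8], [[0, 0, 0], 0, 0.8], [[0, 0, 0], 0, 0.8]]'

```text
time_s: 31.85
ee_pos: [0.45, -0.4146, 0.0127]
ee_rot: [[-0.216, 0.976, 0.008], [0.976, 0.216, -0.001], [-0.003, 0.008, -1.0]]
wrist_force: [-1.8, -0.9, 4.2]
gripper_width: 0.345
```

move_arm --increments '[[[0, 0, 12], 0, 0.8], [[0, 0, 35], 0, 0.8], [[0, 0, 40], 0, 0.8], [[0, 0, 45], 0, 0.8], [[4, 20, 10], 0, 0.8], [[9, 38, 0], 0.12, 0.8], [[9, 38, 0], 0.12, 0.8], [[9, 38, 0], 0.12, 0.8], [[9, 38, 0], 0.12, 0.8], [[9, 38, 0], 0.12, 0.8], [[9, 38, 0], 0.12, 0.8], [[10, 38, 0], 0.12, 0.8], [[10, 38, 0], 0.12, 0.8], [[10, 38, 0], 0.12, 0.8], [[10, 38, 0], 0.12, 0.8], [[10, 38, 0], 0.12, 0.8], [[10, 38, 0], 0.12, 0.8], [[10, 38, 0], 0.028, 0.8]]'

```text
time_s: 33.65
ee_pos: [0.5767, 0.1019, 0.1533]
ee_rot: [[-0.993, -0.118, -0.001], [-0.118, 0.993, 0.008], [0.0, 0.008, -1.0]]
wrist_force: [0.8, -0.6, -2.4]
gripper_width: 0.345
```

```bash
python3 tilt.py
```

```text
[0.5767 0.1019 0.1533] tilt rad/tan deg -0.0 0.47 yang 96.75 [  8.64  22.6   94.94   0.53  62.47 -88.36] 33.65
```

Remaining (34, 126.7, 0).

move_arm --increments '[[[10, 40, 0], -0.003, 0.8], [[12, 40, 0], 0, 0.8], [[12, 40, 0], 0, 0.8], [[0, 7, -25], 0, 0.8], [[0, 0, -30], 0, 0.8], [[0, 0, -18], 0, 0.8], [[0, 0, -10], 0, 0.8], [[0, 0, 0], 0, 0.8], [[0, 0, 0], 0, 0.8]]'

```text
time_s: 34.55
ee_pos: [0.6122, 0.2268, 0.0719]
ee_rot: [[-0.994, -0.111, 0.002], [-0.111, 0.994, 0.008], [-0.003, 0.008, -1.0]]
wrist_force: [-0.1, 0.6, -0.9]
gripper_width: 0.341
```

```bash
python3 look.py w12; sed -i 's/dz=.0134/dz=.0128/' pred.py; python3 pred.py 2; python3 tilt.py
```

```text
[0.61220553 0.22684872 0.07186563] [-0.13774039  0.63679625 -0.9292286 ] 0.34141062493557967 34.55
hole top [[621.0, 271.0], [180.0, 272.0]] bottom [[607.0, 251.0], [192.0, 252.0]]
dome ctr [[597.0, 204.0], [227.0, 205.0]] tip [[602.0, 210.0], [223.0, 212.0]]
tcp err mm [ 1.94444658 -1.71148263] yaw 6.398584562612549
[0.6126 0.2269 0.0725] tilt rad/tan deg 0.35 0.41 yang 96.4 [ 19.11  32.31  90.94   0.49  56.4  -77.56] 34.6
```

View pics/w12.png

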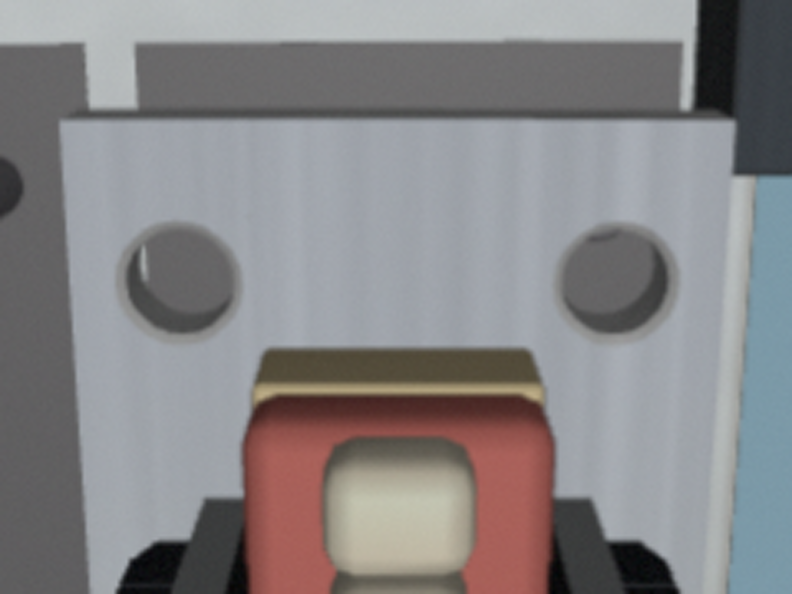

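move_arm --increments '[[[-2.9, 1.4, -6], 0.003, 0.8], [[0, 0, -7], 0, 0.8], [[0, 0, -7], 0, 0.8], [[0, 0, 0], 0, 0.8], [[0, 0, 0], 0, 0.8]]'

```text
time_s: 35.1
ee_pos: [0.609, 0.2279, 0.0511]
ee_rot: [[-0.993, -0.114, 0.001], [-0.114, 0.993, 0.008], [-0.002, 0.008, -1.0]]
wrist_force: [0.4, 0.3, -2.1]
gripper_width: 0.341
```

```bash
python3 look.py w13; python3 pred.py 2; python3 tilt.py
```

```text
[0.60904231 0.22791864 0.05105726] [ 0.39279874  0.29116056 -2.14608113] 0.34144405565604236 35.1
hole top [[621.0, 271.0], [180.0, 271.0]] bottom [[607.0, 251.0], [192.0, 252.0]]
dome ctr [[611.0, 265.0], [196.0, 266.0]] tip [[617.0, 274.0], [190.0, 275.0]]
tcp err mm [-1.38764638 -0.58404793] yaw 6.574330752038002
[0.6093 0.228  0.0514] tilt rad/tan deg 0.24 0.4 yang 96.57 [ 19.31  33.41  92.44   0.5   53.91 -77.56] 35.15
```

View pics/w13.png

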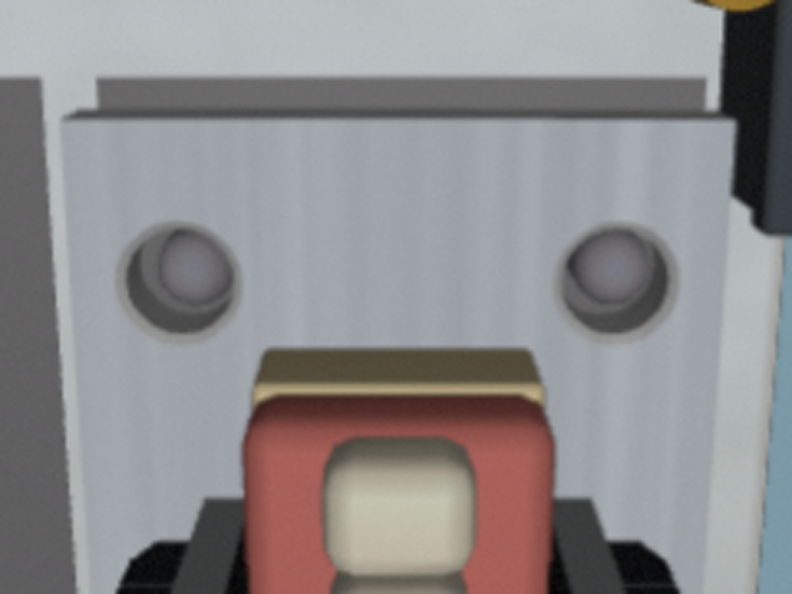

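move_arm --increments '[[[0.3, 0.7, -5], 0, 0.8], [[0, 0, -5], 0, 0.8], [[0, 0, -4], 0, 0.8], [[0, 0, -3], 0, 0.8], [[0, 0, -1.5], 0, 0.8], [[0, 0, 0], 0, 0.8], [[0, 0, 0], 0, 0.8]]'

```text
time_s: 35.85
ee_pos: [0.6096, 0.2288, 0.033]
ee_rot: [[-0.993, -0.115, 0.002], [-0.115, 0.993, 0.008], [-0.003, 0.008, -1.0]]
wrist_force: [-0.3, -1.0, -3.2]
gripper_width: 0.34
```

move_arm --increments '[[[0, 0, -1], 0, 0.8], [[0, 0, 0], 0, 0.8], [[0, 0, 0], 0, 0], [[0, 0, 0], 0, 0], [[0, 0, 0], 0, 0], [[0, 0, 20], 0, 0], [[0, 0, 40], 0, 0], [[0, 0, 40], 0, 0], [[0, -10, 28], 0, 0], [[-10, -36, 0], -0.144, 0], [[-12, -36, 0], -0.144, 0], [[-12, -36, 0], -0.144, 0], [[-12, -36, 0], -0.144, 0], [[-12, -36, 0], -0.144, 0], [[-12, -36, 0], -0.144, 0], [[-12, -36, 0], -0.144, 0], [[-12, -36, 0], -0.144, 0], [[-12, -36, 0], -0.144, 0]]'

```text
time_s: 37.65
ee_pos: [0.5029, -0.1067, 0.16]
ee_rot: [[-0.374, 0.927, 0.009], [0.927, 0.374, 0.0], [-0.003, 0.008, -1.0]]
wrist_force: [0.3, -0.3, -0.2]
gripper_width: 0.999
```

move_arm --increments '[[[-12, -36, 0], -0.144, 0], [[-12, -36, 0], -0.144, 0], [[-12, -36, 0], -0.144, 0], [[-12, -36, 0], -0.144, 0], [[-10, -11, 0], -0.144, 0], [[0, 0, 0], -0.144, 0], [[0, 0, 0], -0.144, 0], [[0, 0, 0], -0.144, 0], [[0, 0, 0], -0.137, 0], [[0, 0, 0], 0, 0], [[0, 0, 0], 0, 0]]'

```text
time_s: 38.75
ee_pos: [0.4455, -0.2603, 0.1599]
ee_rot: [[0.781, 0.624, 0.003], [0.624, -0.781, -0.008], [-0.002, 0.008, -1.0]]
wrist_force: [0.5, -0.2, 0.4]
gripper_width: 0.997
```

```bash
python3 tilt.py
python3 - <<'E'
from h import *
import pickle
s=manip.state(); im=manip.capture('wrist'); save(im,'w14');pickle.dump(s,open('s14.pkl','wb'))
t=manip.capture('top'); save(t,'t14',(200,165,500,365),2.6)
E
```

```text
[ 0.4455 -0.2603  0.1599] tilt rad/tan deg 0.38 -0.29 yang -51.37 [-31.4   16.21 103.79  -0.33  59.62  20.14] 38.75
```

View pics/w14.png

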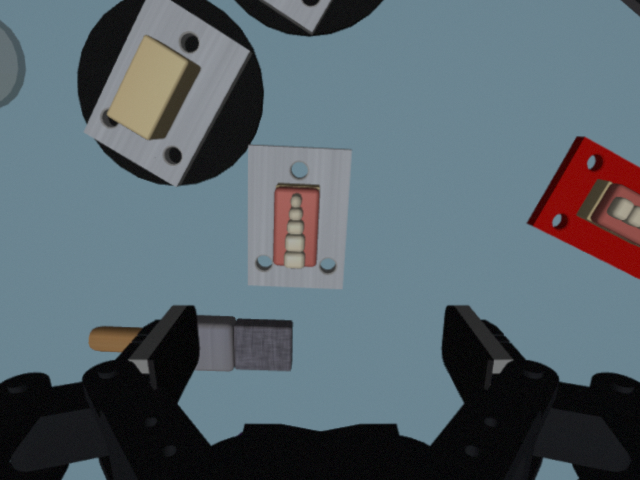

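View pics/t14.png

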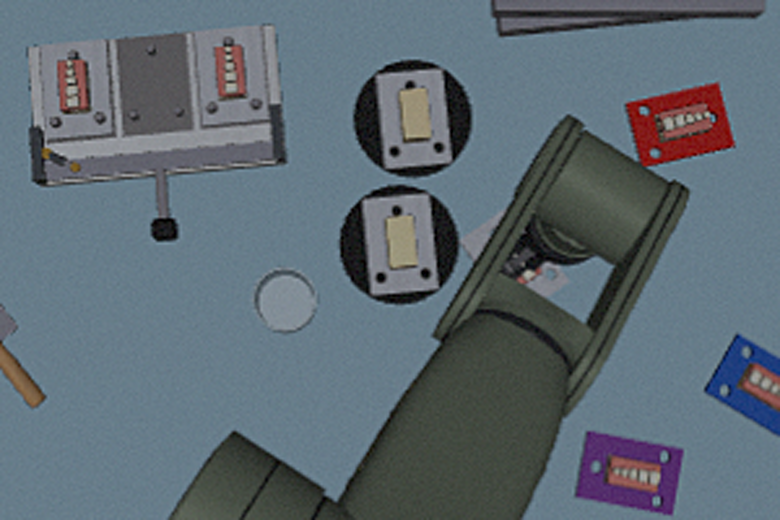

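B has shifted: it shows at (297,217) instead of about (318,217), so it was probably knocked. Measuring it again.

Run:
```python
from h import *
im=cv2.imread('pics/w14.png')[:,:,::-1]
save(im,'w14a',(235,135,365,300),3.6)
```

```text
(no output)
```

View pics/w14a.png

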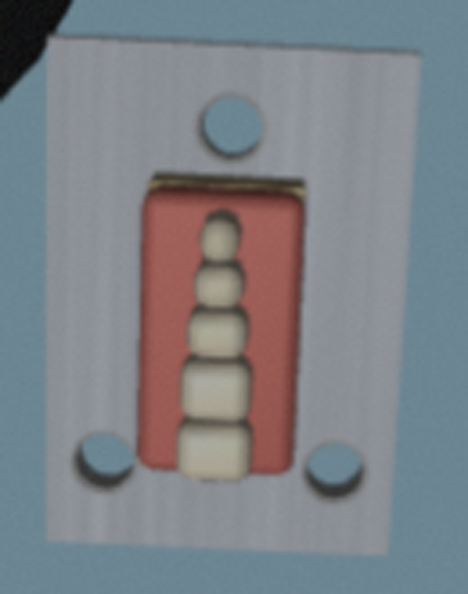

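Run:
```python
from fit import *
import pickle; s=pickle.load(open('s14.pkl','rb'))
def b(p,k,ox,oy): p=np.array(p,float).reshape(-1,2); return (p+.5)/k-.5+[ox,oy]
C=np.array([[52,36],[52,-36],[-52,-36],[-52,36],[36,0],[-34,24],[-34,-24]])/1e3
p=b([(48,37),(420,52),(387,554),(46,542),(231,125),(106,459),(335,468)],3.6,235,135)
t,th,R,r=rigid(C,px2w('wrist',p,.010,s)); print(t.round(4),th.round(2),r.tolist(), (t-s['ee_pos'][:2])*1e3)
```

```text
[ 0.4387 -0.2472] 36.03 [[-0.3, -0.7], [-0.4, -0.1], [-0.2, 0.3], [-0.3, -0.2], [0.1, 0.1], [0.7, 0.0], [0.4, 0.6]] [-6.79808381 13.10259317]
```

move_arm --increments '[[[-6.8, 13.1, -30], -0.045, 0], [[0, 0, -40], 0, 0], [[0, 0, -35], 0, 0], [[0, 0, -20], 0, 0], [[0, 0, -12], 0, 0], [[0, 0, -4], 0, 0], [[0, 0, 0], 0, 0], [[0, 0, 0], 0, 0]]'

```text
time_s: 39.65
ee_pos: [0.4395, -0.2477, 0.0199]
ee_rot: [[0.81, 0.586, 0.005], [0.586, -0.81, -0.009], [-0.002, 0.01, -1.0]]
wrist_force: [1.0, -0.5, 0.4]
gripper_width: 1.002
```

```bash
python3 tilt.py
```

```text
[ 0.4395 -0.2477  0.0199] tilt rad/tan deg 0.48 -0.31 yang -54.09 [-30.51  25.43 114.77  -0.49  39.31  23.96] 39.65
```

move_arm --increments '[[[-0.6, 0.4, -6.5], 0, 0], [[0, 0, 0], 0, 0], [[0, 0, 0], 0, 0.8], [[0, 0, 0], 0, 0.8], [[0, 0, 0], 0, 0.8], [[0, 0, 0], 0, 0.8], [[0, 0, 0], 0, 0.8], [[0, 0, 0], 0, 0.8], [[0, 0, 0], 0, 0.8], [[0, 0, 0], 0, 0.8]]'

```text
time_s: 40.65
ee_pos: [0.4381, -0.2467, 0.0128]
ee_rot: [[0.81, 0.586, 0.003], [0.586, -0.81, -0.008], [-0.002, 0.008, -1.0]]
wrist_force: [0.3, 0.5, 4.0]
gripper_width: 0.34
```

```bash
python3 tilt.py
```

```text
[ 0.4381 -0.2467  0.0128] tilt rad/tan deg 0.36 -0.3 yang -54.11 [-30.51  26.01 115.27  -0.49  38.36  23.99] 40.65
```

move_arm --increments '[[[0, 0, 12], 0, 0.8], [[0, 0, 35], 0, 0.8], [[0, 0, 40], 0, 0.8], [[0, 0, 40], 0, 0.8], [[7, 15, 5], 0, 0.8], [[15, 32, 0], -0.05, 0.8], [[15, 32, 0], -0.05, 0.8], [[15, 32, 0], -0.05, 0.8], [[15, 32, 0], -0.05, 0.8], [[15, 32, 0], -0.05, 0.8], [[15, 32, 0], -0.05, 0.8], [[15, 32, 0], -0.05, 0.8], [[15, 32, 0], -0.05, 0.8], [[15, 32, 0], -0.05, 0.8], [[15, 32, 0], -0.05, 0.8], [[15, 32, 0], -0.012, 0.8], [[10, 25, 0], 0, 0.8], [[0, 0, 0], 0, 0.8], [[0, 0, 0], 0, 0.8]]'

```text
time_s: 42.55
ee_pos: [0.6195, 0.1455, 0.144]
ee_rot: [[0.993, 0.116, -0.003], [0.116, -0.993, -0.009], [-0.004, 0.008, -1.0]]
wrist_force: [0.6, 0.8, -2.4]
gripper_width: 0.334
```

```bash
python3 tilt.py
python3 - <<'E'
from h import *
im=manip.capture('wrist'); save(im,'w15')
E
```

```text
[0.6195 0.1455 0.144 ] tilt rad/tan deg -0.28 -0.46 yang -83.36 [12.41 27.45 88.2  -0.51 64.63 95.99] 42.55
```

View pics/w15.png

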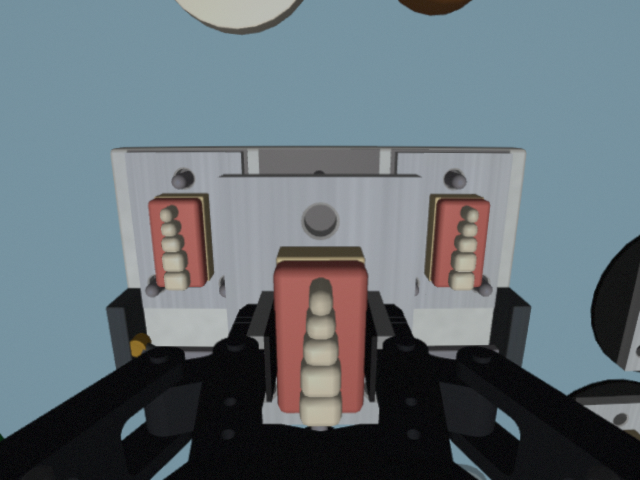

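move_arm --increments '[[[0.5, 0, -30], 0, 0.8], [[0, 0, -28], 0, 0.8], [[0, 0, -18], 0, 0.8], [[0, 0, 0], 0, 0.8], [[0, 0, 0], 0, 0.8]]'

```text
time_s: 43.1
ee_pos: [0.6206, 0.1443, 0.0689]
ee_rot: [[0.994, 0.113, -0.002], [0.113, -0.994, -0.008], [-0.002, 0.008, -1.0]]
wrist_force: [-0.0, -0.6, -1.9]
gripper_width: 0.341
```

```bash
cat > pred2.py <<'E'
from fit import *
FT=np.array([0.61035379,0.14401752]); FA=np.radians(6.5587)
s=manip.state(); R=np.array([[np.cos(FA),-np.sin(FA)],[np.sin(FA),np.cos(FA)]])
stud=R@[.046,0]+FT; a=np.arctan2(s['ee_rot'][1,1],s['ee_rot'][0,1])+np.pi/2
hole=s['ee_pos'][:2]+.036*np.array([np.cos(a),np.sin(a)]); z=s['ee_pos'][2]-.0128
f=lambda P,zz:np.round((w2px('wrist',[[*P,zz]],s)-[200,140]+.5)*3.3-.5).tolist()
print('hole top',f(hole,z+.01),'bot',f(hole,z),'dome',f(stud,.0395),'tip',f(stud,.044),'err mm',1e3*(s['ee_pos'][:2]-(R@[.01,0]+FT)),'yaw',np.degrees(a))
E
python3 look.py w16; python3 pred2.py
```

```text
[0.62061123 0.14434215 0.0689147 ] [-0.03749183 -0.59765213 -1.91283783] 0.34143943087957973 43.1
hole top [[394.0, 268.0]] bot [[394.0, 249.0]] dome [[388.0, 228.0]] tip [[388.0, 235.0]] err mm [ 0.95503512 -0.48297613] yaw 6.507185776843398
```

View pics/w16.png

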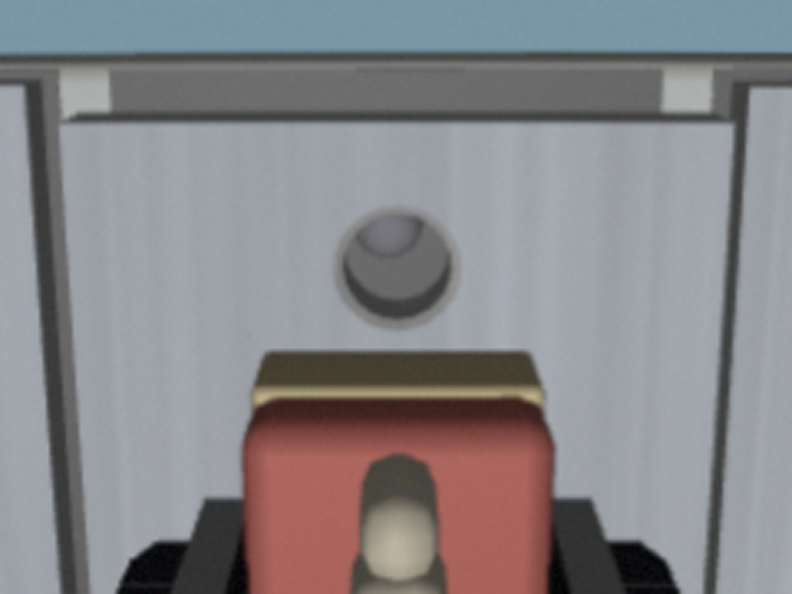

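move_arm --increments '[[[-0.5, 0.4, -6], 0, 0.8], [[0, 0, -6], 0, 0.8], [[0, 0, -5], 0, 0.8], [[0, 0, 0], 0, 0.8], [[0, 0, 0], 0, 0.8]]'

```text
time_s: 43.65
ee_pos: [0.62, 0.1456, 0.0512]
ee_rot: [[0.993, 0.114, -0.002], [0.114, -0.993, -0.008], [-0.003, 0.008, -1.0]]
wrist_force: [-0.3, 0.2, -2.9]
gripper_width: 0.34
```

```bash
python3 look.py w17; python3 pred2.py
```

```text
[0.61999146 0.14564943 0.05122109] [-0.28245785  0.18359695 -2.92422161] 0.3395101198739912 43.65
hole top [[394.0, 269.0]] bot [[394.0, 249.0]] dome [[398.0, 250.0]] tip [[399.0, 258.0]] err mm [-0.15158099  0.52357529] yaw 6.560620283707725
```

View pics/w17.png

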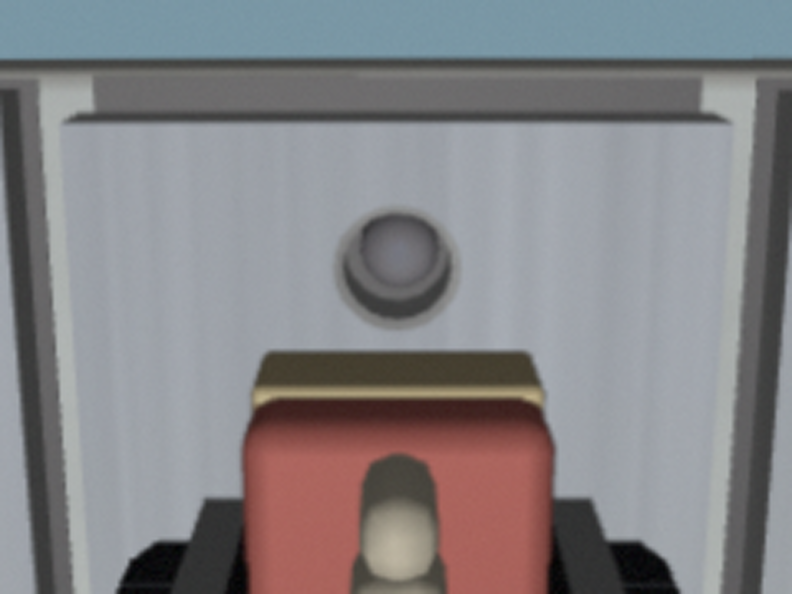

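The nose stud at (399,253) is inside the hole and centred. Lowering.

move_arm --increments '[[[0, -0.2, -5], 0, 0.8], [[0, 0, -5], 0, 0.8], [[0, 0, -4], 0, 0.8], [[0, 0, -3], 0, 0.8], [[0, 0, -2], 0, 0.8], [[0, 0, 0], 0, 0.8], [[0, 0, 0], 0, 0.8]]'

```text
time_s: 44.4
ee_pos: [0.6199, 0.1454, 0.0328]
ee_rot: [[0.993, 0.114, -0.002], [0.114, -0.993, -0.008], [-0.003, 0.008, -1.0]]
wrist_force: [-2.2, -0.8, 2.9]
gripper_width: 0.342
```

move_arm --increments '[[[0, 0, 0], 0, 0.2], [[0, 0, 0], 0, 0.2], [[0, 0, 0], 0, 0.2], [[0, 0, 10], 0, 0.2], [[0, 0, 30], 0, 0], [[0, 0, 40], 0, 0], [[0, 0, 40], 0, 0], [[-30, -4, 40], 0, 0], [[-35, -4, 30], 0, 0], [[-35, -4, 20], 0, 0], [[0, 0, 0], 0, 0], [[0, 0, 0], 0, 0]]'

```text
time_s: 45.6
ee_pos: [0.5202, 0.1335, 0.2438]
ee_rot: [[0.993, 0.114, 0.002], [0.114, -0.993, -0.007], [0.001, 0.007, -1.0]]
wrist_force: [-0.0, -0.1, -0.7]
gripper_width: 1.003
```

```bash
python3 tilt.py
python3 - <<'E'
from h import *
import pickle
s=manip.state(); im=manip.capture('wrist'); save(im,'w18');pickle.dump(s,open('s18.pkl','wb'))
t=manip.capture('side'); save(t,'s18',(260,150,420,270),5)
E
```

```text
[0.5202 0.1335 0.2438] tilt rad/tan deg -0.0 -0.43 yang -83.43 [13.42 14.45 93.33 -0.45 72.23 96.99] 45.6
```

View pics/w18.png

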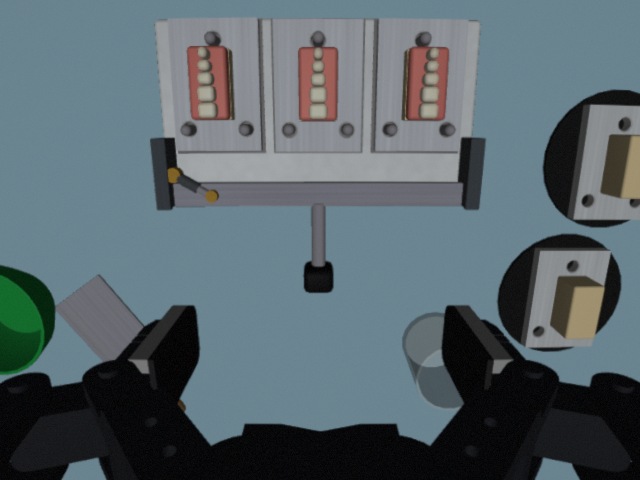

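View pics/s18.png

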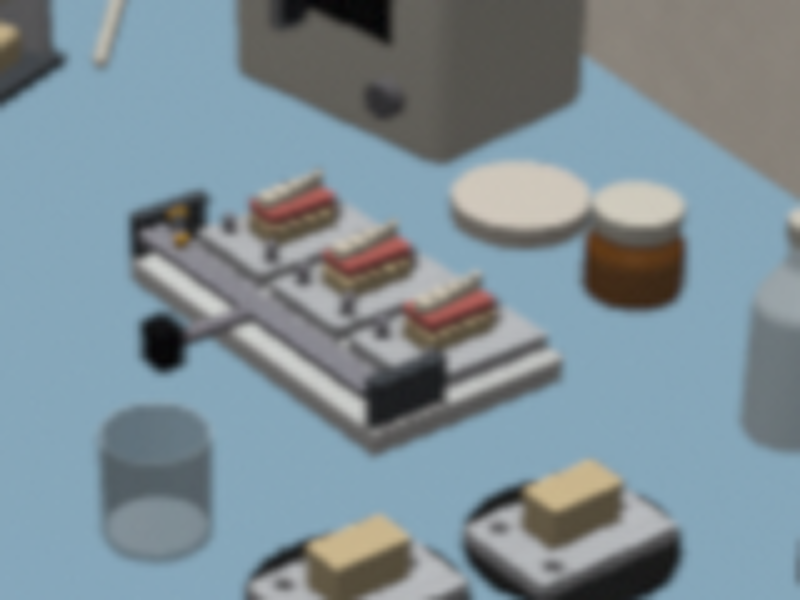

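All three models lie flat with every stud through, and the knob is at (319,277), still out. Now grip it and push home.

Run:
```python
from h import *
print(px2w('wrist',[(319,270)],.056), w2px('wrist',[[.4602,.1267,.056]]))
```

```text
[[0.47280522 0.12702176 0.056     ]] [[317.68664666 283.95925475]]
```

move_arm --increments '[[[-30, -3, -30], 0, 0], [[-30, -4, -40], 0, 0], [[0, 0, -40], 0, 0], [[0, 0, -40], 0, 0], [[0, 0, -35], 0, 0], [[0, 0, -20], 0, 0], [[0, 0, -12], 0, 0], [[0, 0, 0], 0, 0], [[0, 0, 0], 0, 0]]'

```text
time_s: 46.6
ee_pos: [0.4606, 0.1264, 0.0247]
ee_rot: [[0.993, 0.114, -0.003], [0.114, -0.993, -0.008], [-0.004, 0.008, -1.0]]
wrist_force: [0.1, -0.6, -0.1]
gripper_width: 1.0
```

move_arm --increments '[[[0, 0, 0], 0, 1], [[0, 0, 0], 0, 1], [[0, 0, 0], 0, 1], [[0, 0, 0], 0, 1], [[0, 0, 0], 0, 1], [[0, 0, 0], 0, 1], [[0, 0, 0], 0, 1], [[0, 0, 0], 0, 1], [[6, 0.7, 0], 0, 1], [[6, 0.7, 0], 0, 1], [[6, 0.7, 0], 0, 1], [[6, 0.7, 0], 0, 1], [[6, 0.7, 0], 0, 1], [[5, 0.6, 0], 0, 1], [[1, 0, 0], 0, 1], [[0, 0, 0], 0, 1], [[0, 0, 0], 0, 1]]' --grip_force 60

```text
time_s: 48.3
ee_pos: [0.4952, 0.1308, 0.0261]
ee_rot: [[0.994, 0.114, -0.004], [0.113, -0.994, -0.008], [-0.005, 0.007, -1.0]]
wrist_force: [-4.3, 0.9, 11.3]
gripper_width: 0.296
```

move_arm --increments '[[[0, 0, 0], 0, 0.4], [[0, 0, 0], 0, 0], [[0, 0, 0], 0, 0], [[0, 0, 0], 0, 0], [[0, 0, 20], 0, 0], [[0, 0, 40], 0, 0], [[0, 0, 40], 0, 0], [[0, 0, 40], 0, 0], [[-5, 0, 40], 0, 0], [[-10, 0, 40], 0, 0], [[0, 0, 0], 0, 0], [[0, 0, 0], 0, 0]]'

```text
time_s: 49.5
ee_pos: [0.4813, 0.1305, 0.246]
ee_rot: [[0.993, 0.114, 0.0], [0.114, -0.993, -0.008], [-0.001, 0.008, -1.0]]
wrist_force: [-0.4, 0.0, -0.6]
gripper_width: 1.001
```

```bash
python3 tilt.py
python3 - <<'E'
from h import *
im=manip.capture('wrist'); save(im,'w19')
t=manip.capture('side'); save(t,'s19',(260,150,420,270),5); print(manip.state()['wrist_force'])
E
```

```text
[0.4813 0.1305 0.246 ] tilt rad/tan deg -0.11 -0.43 yang -83.44 [14.12 10.92 97.72 -0.45 71.47 97.71] 49.5
[-0.1579876  -0.62419539  0.49054066]
```

View pics/w19.png

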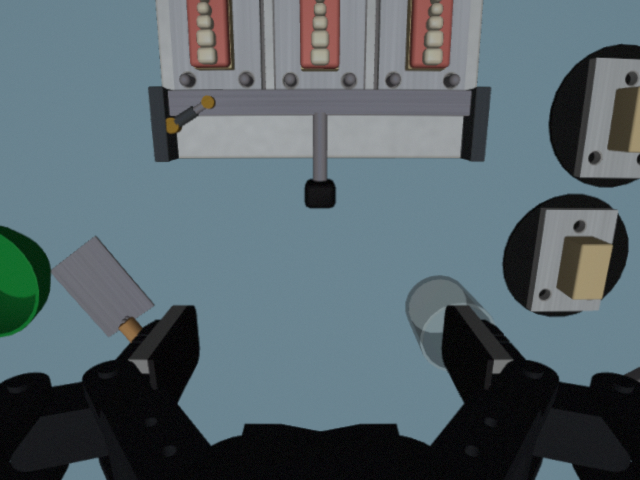

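View pics/s19.png

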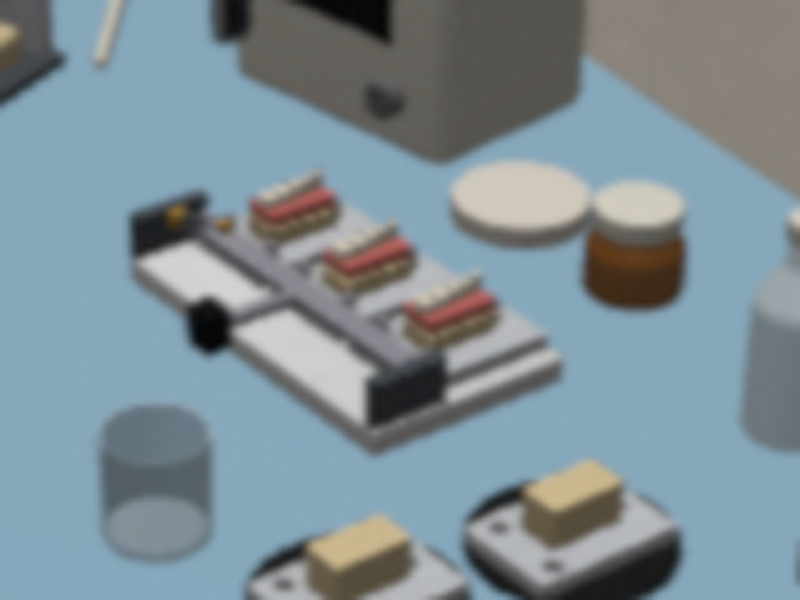

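The bar is home over all three plates and the knob is at (320,194). The blanks are flat on their pads, the bystanders haven't moved, and the gripper is clear. Handing in.

```bash
python3 -c "
from cell import manip
print(manip.sign_off(), manip.state()['time_s'])"
```

```text
the job is handed in; nothing more can be done
the job is handed in; nothing more can be done
```

I pulled the knob out, laid both blanks on their own pads, seated all three silver-plated models and pushed the knob home. I handed the job in at about 49.5 s; it gives no verdict.

- **Knob:** I moved it 35 mm out and about 34.6 mm back, and the gripper came back to within about 0.5 mm of where it started. The final pictures show the bar over all three plates.
- **Blanks:** Both lie flat near the middle of their pads in the top and side pictures.
- **Models:** All three lie flat with their studs through the holes, judged from the pictures. The gripper heights when they were set down agreed with that to within about 1 mm.
- **Bystanders:** The cup, spatula and bowl look untouched in the last picture. The brush was last seen in place mid-run, and I did not look at it again. I left the red, blue and purple look-alikes alone.

**What disagreed along the way:**
- **Tool tilt:** My first turn for one model ran into the last joint's range and tilted the tool by about 4°. I took most of that out against the arm's outer reach limit and used a half-turned grasp instead. About 0.5° stayed for the last two models, and both still seated.
- **Moved model:** That same model was about 15 mm from where I first measured it, probably knocked aside, so I measured it again before grasping.

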